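# Scoop out, lid down, bail over, clamp the nut canister shut

### The job

Lift the scoop out of the open nut canister and lay it in the small sheet pan. Then seal the canister: swing its lid fully down, flip the wire bail over the catch on the lid's front edge, and push the clasp lever down past its tight point until it snaps flat against the canister and holds the lid clamped. Leave the other things on the counter where they are.

Things in the scene. Friction and masses are not known exactly. Their poses are not given: they have to be found in the camera images.
- canister: Open steel canister, 110 mm across, rim 120 mm above the counter, full of pecans to 26 mm under the rim, standing in a holder screwed to the counter: it cannot move. Origin: on its axis at counter height. -x points out through the clasp, +x to the lid's hinge, z up. Another canister of the same kind stands shut nearby and shows how the closed clasp looks.
- lid (a joint): Angle of the canister's hinged lid, rad: 0 = resting on its soft white seal, 1.57 = standing straight up, 2.0 = open stop. The hinge is snug: the lid stays wherever it is left (some 1.5 N at its front edge moves it).
- lid_hinge (a point): Middle of the lid's hinge line: 60.5 mm from the canister's axis, 121.5 mm above the counter. The lid is a 114 mm disc; its middle (90 mm across) is raised, so that shut its top is 132 mm above the counter, 6 mm above the flat flange around it.
- lid_edge (a point): Point on top of the lid's flange at its front edge, 117.5 mm from the hinge line.
- catch (a point): Where the bail's wire centre lies when clamped. The catch is a tab 28 mm wide on the lid's front edge, its outer end turned up as a lip 3 mm thick, 6 mm high; the point is 2 mm inside the lip, 2 mm above the tab, 121.5 mm from the hinge line. Axes as the canister's when shut (+x to the hinge). The wire may first land up to 15 mm inside the lip; the lever then draws it up to the lip.
- bail (a joint): Angle of the wire bail on the lever, rad: 0 = in line as when clamped; grows as the bail leans outward; 2.6 = stop, where it rests at the start, leaning outward by 20 to 35 degrees. It swings freely: pushed inward past upright it falls on over the lid's edge by itself (under 0.3 N).
- bail_wire (a point): Middle of the bail's cross wire. The bail is a U of 4 mm steel wire, 38 mm wide, its cross wire 41 mm from its pivots, which lie in the lever 13 mm from the lever's pivot.
- lever (a joint): Angle of the clasp lever, rad: 0 = shut, hanging flat beside the canister's wall; 1.7 = straight out, level; 2.0 = open stop, pointing out and a little up. It stays where it is left. With the bail hooked it stiffens from about 1.2 (some 4 N at its end), passes its dead centre near 0.5 and snaps home by itself below that. Without the bail it swings down loose.
- lever_pivot (a point): Lever's pivot, middle: 73 mm from the canister's axis (18 mm outside its wall), 100 mm above the counter. The lever is a steel strip 26 mm wide and 2.6 mm thick, 58 mm long from this pivot, its last 8 mm bent outward.
- lever_end (a point): Middle of the lever, 50 mm from its pivot, just before the bent end.
- scoop: Steel nut scoop: round cup 37 mm across and 26 mm deep with a straight flat handle. Origin: centre of the cup's underside; x along the handle, z up. The handle is 12 mm wide (y) and 6 mm thick, its middle 29 mm above the cup's underside, and runs from 18 mm to 130 mm from the cup's centre. At the start the cup stands on the nuts and the handle lies over the canister's rim, out to its side.
- scoop_grip (a point): Middle of the handle, 92 mm from the cup's centre; at the start it is outside the canister, with free air under it.
- scoop_cup (a point): Middle of the scoop's cup, 13 mm above its underside.
- pan: Small aluminium sheet pan, fixed, 240 mm (its x) by 165 mm (its y), rim 24 mm high, floor 2 mm thick, empty. Origin: centre of its underside, on the counter.
- wrap0: Bystander: foil-wrapped sandwich, 106 mm across, 62 mm high, loose. Origin: centre of its underside.
- wrap1: Bystander: as wrap0.
- wrap2: Bystander: as wrap0.
- bottle: Bystander: white squeeze bottle, 60 mm across, 198 mm high, loose. Origin: centre of its underside.
- shaker: Bystander: glass shaker with a steel cap, 50 mm across, 86 mm high, loose. Origin: centre of its underside.
There are look-alikes about, which are no part of the job. Leave any black look-alike of the scoop alone. What is shaped like the canister but orange is not meant.

How it is judged:
By the outcome, as a careful person would: the job done as asked, in the order asked, and still so for the second after the job is handed in, with the robot touching nothing.
It also fails if it takes over 72 s, if anything falls off the work surface, if the arm or the gripper's body presses on something with over 40 N, if the wrist force passes 120 N, or if a joint passes its speed limit or range.

### The arm

A 6-joint arm with a two-finger parallel gripper is mounted at the origin on the work surface. World frame = base frame: x ahead of the robot, y to its left, z up, the work surface at z = 0. Lengths are in mm, angles in rad, forces in N, time in s.
With the tool pointing down it reaches from about 275 to 750 mm from the base axis. Payload 10.2 kg.
Tool frame: the origin (TCP) lies at the very end of the fingers, on their centre line; the grasp point (between the pads) lies 19 mm behind it; z points along the fingers, x is the direction in which the jaws open and shut, and the axes are right-handed (so a half turn about z gives the same grasp; the last joint's range is limited). The gripper opens to 85 mm and grips with 20 to 120 N. Pads are 22 mm wide; open, the fingers measure 114 mm over their backs; the gripper's body (76 mm by 85 mm) begins 54 mm behind the grasp point. The pads swing forward as they close: fully open they stand 13 mm farther back than shut.
Start: joints at [-1.43, 0.313, 1.498, -0, 1.331, -0.223], TCP at [186.797, -490.65, 231.294] pointing down, gripper open.
Joint ranges: [-2.94, 2.94], [-0.97, 2.17], [0.19, 2.56], [-1.23, 4.37], [0.02, 3.11], [-2.88, 2.88]. Speed limits (rad/s): [2.39, 2.39, 3.01, 3.14, 3.14, 3.14].

### API

Orientations are given as a unit quaternion [w, x, y, z].
In Python, from rig import ctrl, cams gives the robot as it stands.
- The arm moves only by the tool play_rows, never from a script. Its argument "steps" is a list of rows, each a list of 2 entries, a list of its own where there are three numbers: the shift along the tool's x, y, z normalised to -1 to 1, where 1 is 0.75 m, then the turn, a rotation vector about the tool's x, y, z normalised to -1 to 1, where 1 is 45 degrees. A call has 1 to 20 rows; each row shifts and turns the commanded pose from where the row before left it, along the tool's axes as they then stand; what a row does not reach is not made up. A row lasts 1/10 s, in which the tool goes at most 50 mm and 8.59 degrees, less where a joint would pass 70% of its speed; a pose out of reach is approached as far as the arm can. A call with a number of a shift or a turn outside -1 to 1 is refused whole. A call with a gripper value outside its range is refused whole. "grip" is the closure, from 0 (fully open) to 1 (shut), set as the call begins (left out, the last holds). The fingers move at their own pace and stop on an object; "squeeze" is the grip in N (left out, the last holds). Time passes only in rows, so rows that do not move let the fingers close. It gives the time, the measured TCP pose, the force and the opening at its end, in the units of the state.
- ctrl.sense(): the state, without advancing time (a new reading comes with each control period).
- cams.capture(name): name is "side" or "top" or "wrist"; returns the picture (400x640x3 uint8, red, green, blue); there is no depth.
- cams.camera_info(name): a dict with "fx", "fy", "cx", "cy" (pixels), "xyz" and "attitude" of the camera in the world. Camera axes: x right, y up, looking along -z (the intrinsics and any distortion apply to the point x, -y, -z); pixel columns grow to the right and rows downward; lengths in mm; the calibration is good to about 2 mm. A picture is of the moment at which its call begins: read the wrist's pose just before it. camera_info takes no time and is no camera call; for the wrist camera it gives the pose at the moment of the call.
- ctrl.finish_job(): hands the job in, once; it reports no verdict.
Trained networks look in the newest picture that a camera, given by its name, has taken for a name from the list of things; names that differ only in an ending like _2 or _b are one class to them, and where a whole thing is asked for, a point or a joint stands for the part that bears it (a point fixed in the world has none). Each returns a list of dicts, best first, with "p" (0 to 1); they miss things now and then, are a little off and sometimes report something else, mostly with a low value. They report only what shows in the picture. A call takes as long as a camera call. They do not tell look-alikes from the thing itself.
- cams.search_frame(camera, thing): "rect" ([centre column, centre row, width, height] in pixels, round what is visible of it).
- cams.tip_of(camera, thing): "pixel" ([column, row] in pixels: a listed point, or the origin of a listed thing).
The state is a dict: "time_s": time; "joints": joint angles; "dq": joint speeds; "tau": joint torques, N m; "eef_pos": TCP position; "ee_rot": TCP orientation; "force": force on the tool from outside, world axes, zero at the start; "wrist_torque": the same for the moment, N m; "grip_width": opening from 0.0 (shut) to 1.0 (fully open).
Only numpy, scipy, OpenCV 4.12 (cv2) and the standard library are available. Lean on these libraries where they do the work, as an engineer would, in place of code of your own. Each camera call takes 0.05 s, during which the arm holds its last target.

## Working session

There is one attempt and no reset: what is moved stays moved. The work goes in short steps, Python scripts to look and compute and a tool call to move; the robot and the scene stay as the last step left them, time stands still between calls to the robot, and variables do not carry over. Pictures are saved under pics/ and viewed, and the job is handed in when it is done.

Besides the shell and the picture viewer there is one more tool, called after ">>>" by a JSON object that holds its "method" and its "body", one argument or row to a line. play_rows: Moves the arm, as the interface text tells. Its arguments: {"type":"object","properties":{"steps":{"type":"array"},"grip":{"type":"number"},"squeeze":{"type":"number"}},"required":["steps"]}

```bash
mkdir -p pics; ls
python3 - <<'E'
from rig import ctrl,cams
import cv2
print(ctrl.sense())
for n in("side","top","wrist"):
    print(n,cams.camera_info(n))
    im=cams.capture(n); cv2.imwrite(f"pics/{n}0.png",im[:,:,::-1])
E
```

```text
pics
{'time_s': 0.0, 'joints': array([-1.43041592e+00,  3.13463033e-01,  1.49843360e+00,  2.79112902e-05,
        1.33099768e+00, -2.23382964e-01]), 'dq': array([-6.59380463e-04, -1.00452791e-03, -1.32448307e-03,  1.35961704e-03,
       -4.39866708e-05, -2.01001404e-04]), 'tau': array([-1.57129241e-03, -4.12267721e+01, -2.59744459e+01, -2.87244438e-04,
        4.13846123e-03,  1.40860482e-05]), 'eef_pos': array([ 186.75907158, -490.38789368,  230.7297176 ]), 'ee_rot': array([-4.88081642e-04,  8.23342903e-01, -5.67543867e-01, -4.30742373e-04]), 'force': array([ 0.67821661,  0.41731371, -0.51084155]), 'wrist_torque': array([ 0.01701836,  0.00587065, -0.01119808]), 'grip_width': 0.9999533979100398}
side {'fx': 378.9636807236827, 'fy': 378.9636807236827, 'cx': 319.36036866914105, 'cy': 196.19600051184676, 'xyz': array([ 467.72133467, -528.94584617,  814.93043666]), 'attitude': array([ 0.9392133 ,  0.32733714, -0.02664737, -0.10009343])}
top {'fx': 473.0514112557077, 'fy': 473.0514112557077, 'cx': 324.8539169766028, 'cy': 196.28177371427643, 'xyz': array([ 412.42098997,   54.04275336, 1472.23858015]), 'attitude': array([-0.69794217, -0.03850204,  0.03891968,  0.71405852])}
wrist {'fx': 327.1914108006121, 'fy': 327.1914108006121, 'cx': 325.00712333343694, 'cy': 200.6830585464752, 'xyz': array([ 249.9216887 , -466.23453594,  372.4097668 ]), 'attitude': array([ 0.81630271, -0.11078635,  0.07677361, -0.56167791])}
```

View pics/side0.png

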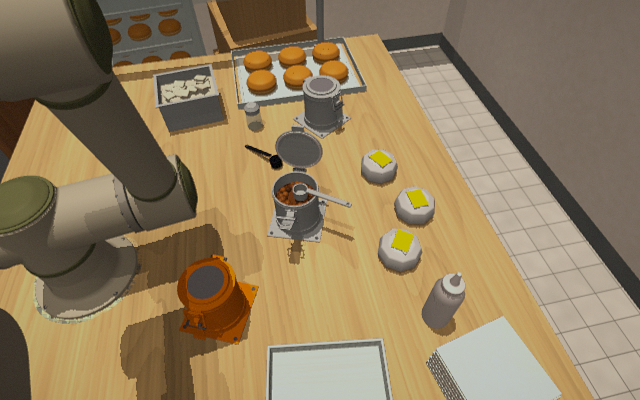

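View pics/top0.png

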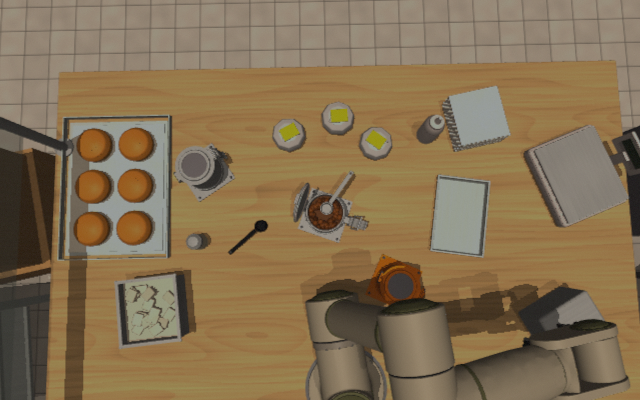

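View pics/wrist0.png

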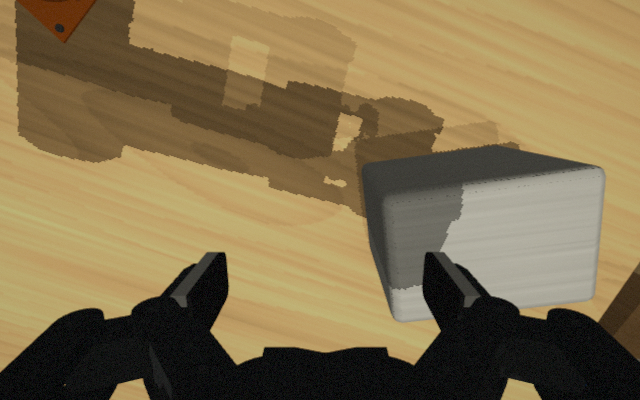

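```bash
cat > h.py <<'E'
from rig import ctrl,cams
import numpy as np, cv2
from scipy.spatial.transform import Rotation as R
from scipy.optimize import least_squares
def Rq(q): return R.from_quat([q[1],q[2],q[3],q[0]])
def proj(ci,P):
    p=Rq(ci["attitude"]).inv().apply(np.atleast_2d(P)-ci["xyz"])
    return np.c_[ci["cx"]+ci["fx"]*p[:,0]/-p[:,2], ci["cy"]+ci["fy"]*(-p[:,1])/-p[:,2]]
def ray(ci,uv):
    d=np.array([(uv[0]-ci["cx"])/ci["fx"],-(uv[1]-ci["cy"])/ci["fy"],-1.])
    return ci["xyz"],Rq(ci["attitude"]).apply(d)
def atz(ci,uv,z):
    o,d=ray(ci,uv); return o+d*(z-o[2])/d[2]
def tri(obs):
    A=np.zeros((3,3));b=np.zeros(3)
    for ci,uv in obs:
        o,d=ray(ci,uv);d=d/np.linalg.norm(d);M=np.eye(3)-np.outer(d,d);A+=M;b+=M@o
    X=np.linalg.solve(A,b)
    return X,[np.round(proj(ci,X)[0]-uv,1) for ci,uv in obs]
E
python3 - <<'E'
from h import *
for n in("side","top"):
    im=cams.capture(n); cv2.imwrite(f"pics/{n}1.png",im[:,:,::-1])
    c=(297,190) if n=="side" else (325,210)
    cr=im[c[1]-75:c[1]+75,c[0]-100:c[0]+100,::-1]
    cv2.imwrite(f"pics/{n}1c.png",cv2.resize(cr,None,fx=4,fy=4,interpolation=cv2.INTER_CUBIC))
    ci=cams.camera_info(n)
    for t in("canister","lid_hinge","lid_edge","catch","bail_wire","lever_pivot","lever_end","scoop_grip","scoop_cup","pan","scoop"):
        r=cams.tip_of(n,t)
        print(n,t,[(np.round(x["pixel"],1).tolist(),round(x["p"],2)) for x in r[:4]])
print(ctrl.sense()["time_s"])
E
```

```text
side canister [([220.8, 303.2], 0.71), ([298.8, 214.1], 0.67)]
side lid_hinge [([302.5, 169.4], 0.74), ([216.6, 256.9], 0.56)]
side lid_edge [([296.2, 130.2], 0.94), ([197.6, 310.8], 0.93), ([295.9, 198.2], 0.74), ([398.2, 254.3], 0.41)]
side catch [([195.2, 311.3], 0.81), ([296.5, 124.7], 0.71)]
side bail_wire [([283.8, 215.0], 0.58), ([192.8, 313.3], 0.39)]
side lever_pivot [([193.7, 320.5], 0.75), ([288.2, 219.7], 0.58)]
side lever_end [([284.5, 229.9], 0.7), ([200.7, 323.5], 0.56), ([397.6, 252.6], 0.16)]
side scoop_grip [([335.6, 204.1], 0.56), ([297.0, 196.7], 0.56), ([253.3, 146.6], 0.53)]
side scoop_cup [([297.2, 192.5], 0.67), ([274.0, 160.5], 0.66)]
side pan [([326.7, 386.6], 0.69)]
side scoop [([300.5, 195.2], 0.72), ([273.2, 164.8], 0.55)]
top canister [([393.3, 283.1], 0.76), ([324.9, 216.2], 0.56)]
top lid_hinge [([382.4, 279.0], 0.77), ([305.4, 205.5], 0.7), ([342.4, 181.2], 0.34)]
top lid_edge [([420.0, 293.6], 0.86), ([299.0, 196.4], 0.62), ([203.2, 242.8], 0.17)]
top catch [([296.9, 197.1], 0.87), ([417.4, 294.8], 0.61)]
top bail_wire [([359.0, 226.8], 0.62)]
top lever_pivot [([348.2, 221.4], 0.75), ([421.9, 294.8], 0.45)]
top lever_end [([363.5, 227.6], 0.69)]
top scoop_grip [([234.5, 244.3], 0.84), ([344.8, 183.7], 0.81)]
top scoop_cup [([261.6, 227.9], 0.72), ([326.2, 207.1], 0.53)]
top pan [([458.0, 213.3], 0.93), ([424.2, 137.5], 0.74), ([344.6, 180.8], 0.72)]
top scoop [([326.7, 209.3], 0.84), ([261.0, 224.6], 0.71), ([375.1, 145.8], 0.56)]
1.35
```

View pics/side1c.png

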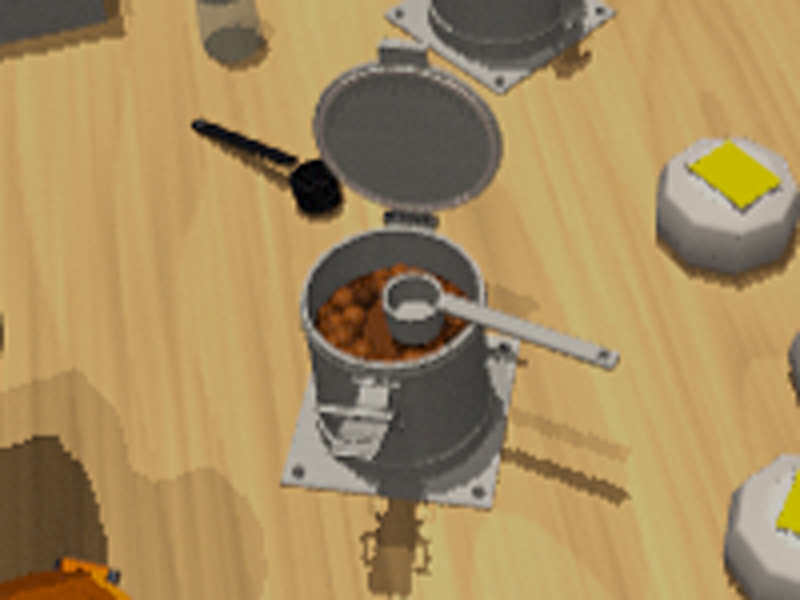

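View pics/top1c.png

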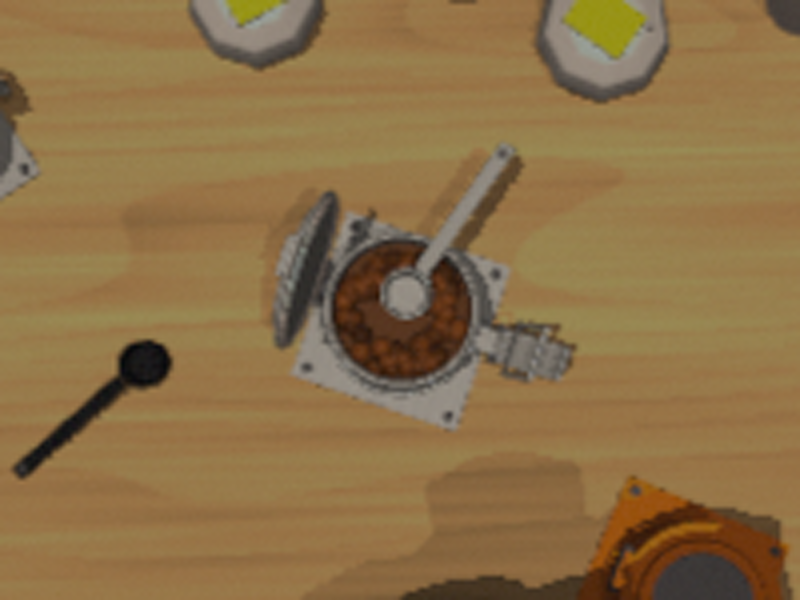

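```bash
cat > model.py <<'E'
from h import *
# canister local: -x clasp, z up
def local(lid,lev,bail):
    P={}
    P["canister"]=[0,0,0]; P["lid_hinge"]=[60.5,0,121.5]
    def lidp(r,h): # r from hinge toward clasp, h above hinge line
        a=lid; return [60.5-r*np.cos(a)+h*np.sin(a),0,121.5+r*np.sin(a)+h*np.cos(a)]
    P["lid_edge"]=lidp(117.5,4.5); P["catch"]=lidp(121.5,6)
    P["lever_pivot"]=[-73,0,100]
    d=np.array([-np.sin(lev),0,-np.cos(lev)])  # lever angle from hanging down, outward
    P["lever_end"]=list(np.array(P["lever_pivot"])+50*d)
    # bail pivot 13 mm from lever pivot along the lever
    bp=np.array(P["lever_pivot"])+13*d
    P["bail_pivot"]=bp.tolist()
    # bail = lean outward from vertical
    P["bail_wire"]=(bp+41*np.array([-np.sin(bail),0,np.cos(bail)])).tolist()
    return P
def T(x,y,yaw,P): return R.from_euler("z",yaw).apply(np.atleast_2d(P))+[x,y,0]
E
cat > fit.py <<'E'
from model import *
S,Tp=cams.camera_info("side"),cams.camera_info("top")
obs={"side":{"canister":(298.8,214.1),"lid_hinge":(302.5,169.4),"lid_edge":(296.2,130.2),"catch":(296.5,124.7),"lever_pivot":(288.2,219.7),"lever_end":(284.5,229.9),"bail_wire":(283.8,215)},
"top":{"canister":(324.9,216.2),"lid_hinge":(305.4,205.5),"lid_edge":(299,196.4),"catch":(296.9,197.1),"lever_pivot":(348.2,221.4),"lever_end":(363.5,227.6),"bail_wire":(359,226.8)}}
ci={"side":S,"top":Tp}
def f(v,full=False):
    P=local(*v[3:6]);r={}
    for c in obs:
        for k,uv in obs[c].items():
            r[c,k]=proj(ci[c],T(*v[:3],P[k]))[0]-uv
    return r if full else np.ravel(list(r.values()))
x0=atz(Tp,(326,211),110)
print("x0",x0)
for y0 in(0,1.57,3.14,-1.57):
    s=least_squares(f,[x0[0],x0[1],y0,1.7,1.7,.5],loss="soft_l1",f_scale=2,x_scale=[10,10,.1,.1,.1,.1])
    print(s.cost,np.round(s.x,3))
    if y0==0 or s.cost<b.cost:b=s
for k,v in f(b.x,True).items():print(k,np.round(v,1))
for n in("scoop_grip","scoop_cup","pan"):
    pass
print("grip",tri([(S,(335.6,204.1)),(Tp,(344.8,183.7))]))
print("cup",tri([(S,(297.2,192.5)),(Tp,(326.2,207.1))]))
print("pan",atz(Tp,(458,213.3),2),atz(S,(326.7,386.6),2))
for uv in((437,176),(489,183),(484,256),(430,249)):print(atz(Tp,uv,24))
E
python3 fit.py
```

```text
x0 [519.41434117  49.19075185 110.        ]
26.06043646414767 [5.16847e+02 5.16540e+01 1.18800e+00 1.66000e+00 1.88900e+00 3.84000e-01]
26.060436465107507 [5.16847e+02 5.16540e+01 1.18800e+00 1.66000e+00 1.88900e+00 3.84000e-01]
26.06043646414749 [5.16847e+02 5.16540e+01 1.18800e+00 1.66000e+00 1.88900e+00 3.84000e-01]
61.78898651114913 [516.666  52.266   1.18    1.655   1.894  -3.67 ]
('side', 'canister') [-1.7  2. ]
('side', 'lid_hinge') [-3.2 -1.3]
('side', 'lid_edge') [ 1.5 -1.8]
('side', 'catch') [1.2 1.8]
('side', 'lever_pivot') [-0.4 -3.2]
('side', 'lever_end') [-2.1 -0.1]
('side', 'bail_wire') [-0.4  0.6]
('top', 'canister') [ 0.3 -1.6]
('top', 'lid_hinge') [ 0.  -1.3]
('top', 'lid_edge') [-0.7  1.7]
('top', 'catch') [0.6 0.6]
('top', 'lever_pivot') [ 0.5 -0.4]
('top', 'lever_end') [ 1.  -1.1]
('top', 'bail_wire') [-0.3 -3.2]
grip (array([601.72913575,  -7.7837509 , 103.716375  ]), [array([-1.3,  0.3]), array([ 0.1, -1.1])])
cup (array([527.0763815 ,  48.27033706, 102.06242027]), [array([ 1.7, -0.4]), array([0.1, 1.5])])
pan [ 511.33043482 -361.94623429    2.        ] [ 503.93646564 -365.15027972    2.        ]
[ 626.86906202 -296.96792877   24.        ]
[ 601.35697383 -456.45253712   24.        ]
[ 378.22049222 -427.69248596   24.        ]
[ 403.06893753 -264.75024378   24.        ]
```

```bash
cat >> h.py <<'E'
def tool():
    s=ctrl.sense(); return np.array(s["eef_pos"]),Rq(s["ee_rot"]),s
def rows(dp_world_target,Rt=None,p=None,Rc=None,maxmm=45,maxdeg=8):
    """equal world step rows from current pose to target; returns translation in tool axes and rotvec"""
    if p is None: p,Rc,_=tool()
    out={}
    if Rt is not None:
        rv=(Rc.inv()*Rt).as_rotvec(); n=int(np.ceil(np.degrees(np.linalg.norm(rv))/maxdeg)); 
        print("turn rows",n,"each",np.round(rv/np.radians(45)/max(n,1),4))
        Rc=Rt
    d=Rc.inv().apply(np.array(dp_world_target)-p); n=int(np.ceil(np.linalg.norm(d)/maxmm))
    print("shift rows",n,"each",np.round(d/750/max(n,1),4),"mm",np.round(d,1))
E
python3 - <<'E'
from h import *
p,Rc,s=tool(); print(s["time_s"],Rc.as_matrix().round(3))
w=cams.camera_info("wrist")
print("cam in tool",Rc.inv().apply(w["xyz"]-p),(Rc.inv()*Rq(w["attitude"])).as_matrix().round(3))
T_=cams.camera_info("top")
print("orange",atz(T_,(400,286),132)," wraps",[atz(T_,u,62)[:2].round() for u in((289,134),(338,118),(376,142))],"bottle",atz(T_,(438,121),198)[:2])
E
```

```text
1.35 [[ 0.356 -0.935 -0.   ]
 [-0.935 -0.356  0.   ]
 [-0.    -0.    -1.   ]]
cam in tool [  -0.27805717  -67.65620922 -141.61274809] [[ 1.    -0.001 -0.001]
 [-0.002 -0.964 -0.267]
 [-0.     0.267 -0.964]]
orange [ 303.09932657 -152.42558037  132.        ]  wraps [array([761., 156.]), array([807.,   6.]), array([ 730., -108.])] bottle [ 754.22309739 -265.01767671]
```

Run:
```python
from h import *
x=np.array([.602,.798,0]);x/=np.linalg.norm(x);z=np.array([0,0,-1.]);y=np.cross(z,x)
Rt=R.from_matrix(np.c_[x,y,z])
rows([602,-8,260],Rt)
```

```text
turn rows 16 each [-0.      0.     -0.1696]
shift rows 15 each [ 0.0565  0.0036 -0.0026] mm [635.3  40.8 -28.7]
```

>>> {"method": "play_rows", "body": {
  "steps": [
    [[0,0,0],[0,0,-0.17]],
    [[0,0,0],[0,0,-0.17]],
    [[0,0,0],[0,0,-0.17]],
    [[0,0,0],[0,0,-0.17]],
    [[0,0,0],[0,0,-0.17]],
    [[0,0,0],[0,0,-0.17]],
    [[0,0,0],[0,0,-0.17]],
    [[0,0,0],[0,0,-0.17]],
    [[0,0,0],[0,0,-0.17]],
    [[0,0,0],[0,0,-0.17]],
    [[0,0,0],[0,0,-0.17]],
    [[0,0,0],[0,0,-0.17]],
    [[0,0,0],[0,0,-0.17]],
    [[0,0,0],[0,0,-0.17]],
    [[0,0,0],[0,0,-0.17]],
    [[0,0,0],[0,0,-0.17]]
  ]
}}

```text
time_s: 2.95
eef_pos: [186.8, -490.6, 231.3]
ee_rot: [-0.0, 0.893, 0.451, 0.0]
force: [1.4, 0.2, 0.4]
grip_width: 0.999
```

>>> {"method": "play_rows", "body": {
  "steps": [
    [[0.0565,0.0036,-0.0026],[0,0,0]],
    [[0.0565,0.0036,-0.0026],[0,0,0]],
    [[0.0565,0.0036,-0.0026],[0,0,0]],
    [[0.0565,0.0036,-0.0026],[0,0,0]],
    [[0.0565,0.0036,-0.0026],[0,0,0]],
    [[0.0565,0.0036,-0.0026],[0,0,0]],
    [[0.0565,0.0036,-0.0026],[0,0,0]],
    [[0.0565,0.0036,-0.0026],[0,0,0]],
    [[0.0565,0.0036,-0.0026],[0,0,0]],
    [[0.0565,0.0036,-0.0026],[0,0,0]],
    [[0.0565,0.0036,-0.0026],[0,0,0]],
    [[0.0565,0.0036,-0.0026],[0,0,0]],
    [[0.0565,0.0036,-0.0026],[0,0,0]],
    [[0.0565,0.0036,-0.0026],[0,0,0]],
    [[0.0565,0.0036,-0.0026],[0,0,0]],
    [[0,0,0],[0,0,0]],
    [[0,0,0],[0,0,0]]
  ]
}}

```text
time_s: 4.65
eef_pos: [599.7, -5.1, 260.1]
ee_rot: [-0.0, 0.894, 0.449, -0.0]
force: [-0.8, -0.3, 0.3]
grip_width: 0.998
```

Run:
```python
from h import *
p,Rc,s=tool();ci=cams.camera_info("wrist")
im=cams.capture("wrist");cv2.imwrite("pics/w1.png",im[:,:,::-1]);print(p)
for t in("canister","lid_hinge","lid_edge","lever_pivot","lever_end","bail_wire","scoop_grip","scoop_cup"):
    r=cams.tip_of("wrist",t);print(t,[(np.round(x["pixel"],1).tolist(),round(x["p"],2)) for x in r[:3]])
```

```text
[599.68300918  -5.14215894 260.06946032]
canister [([60.8, 35.9], 0.9)]
lid_hinge [([396.4, 45.0], 0.92), ([325.4, 84.0], 0.65)]
lid_edge [([324.1, 86.9], 0.54)]
lever_pivot [([238.2, 97.4], 0.86), ([323.5, 289.6], 0.55)]
lever_end [([187.9, 114.2], 0.92), ([189.3, 105.4], 0.23)]
bail_wire [([191.1, 104.9], 0.56)]
scoop_grip [([330.6, 191.1], 0.68)]
scoop_cup [([323.8, 85.8], 0.83)]
```

View pics/w1.png

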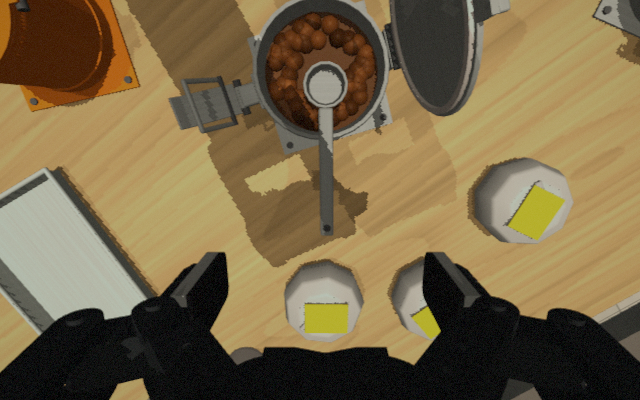

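Run:
```python
from h import *
ci=cams.camera_info("wrist")
im=cv2.imread("pics/w1.png")
cv2.imwrite("pics/w1c.png",cv2.resize(im[0:260,150:500],None,fx=2.2,fy=2.2,interpolation=cv2.INTER_CUBIC))
for n,uv,z in(("rimc",(323,71),120),("cup top",(325.5,85),120),("hend",(327,234),123),("hstart",(325.5,108),123),("hmid",(326.5,190),123),("hinge",(396.4,45),121.5),("levp",(238.2,97.4),100),("levend",(187.9,114.2),115)):
    print(n,atz(ci,uv,z).round(1))
```

```text
rimc [520.   51.5 120. ]
cup top [529.8  46.7 120. ]
hend [633.7 -29.  123. ]
hstart [544.3  35.9 123. ]
hmid [600.3  -4.7 123. ]
hinge [539.4 109.1 121.5]
levp [491.  -20.3 100. ]
levend [478.5 -60.7 115. ]
```

View pics/w1c.png

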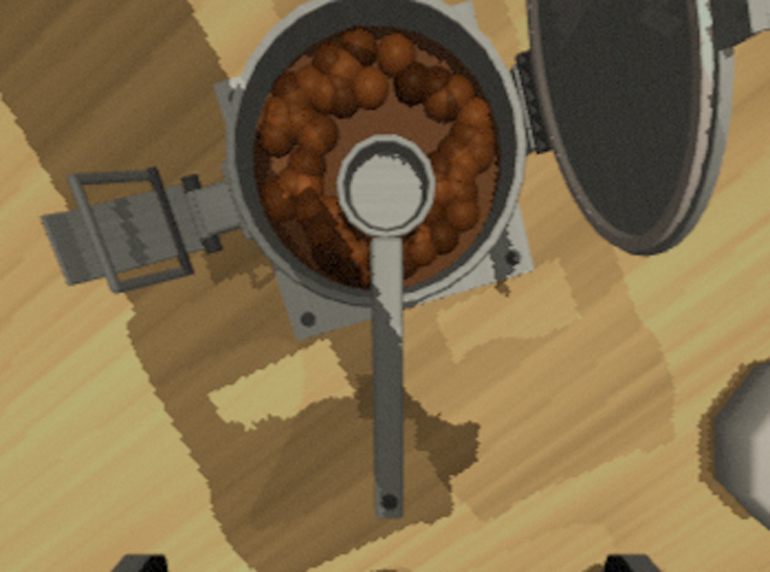

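>>> {"method": "play_rows", "body": {
  "steps": [
    [[0.001,0.0065,0.05],[0,0,0]],
    [[0,0,0.06],[0,0,0]],
    [[0,0,0.055],[0,0,0]],
    [[0,0,0.043],[0,0,0]],
    [[0,0,0],[0,0,0]],
    [[0,0,0],[0,0,0]]
  ]
}}

```text
time_s: 5.7
eef_pos: [604.4, -8.1, 105.7]
ee_rot: [0.0, 0.894, 0.448, 0.0]
force: [0.6, -0.4, 0.8]
grip_width: 1.005
```

>>> {"method": "play_rows", "body": {
  "steps": [
    [[0,0,0],[0,0,0]],
    [[0,0,0],[0,0,0]],
    [[0,0,0],[0,0,0]],
    [[0,0,0],[0,0,0]],
    [[0,0,0],[0,0,0]],
    [[0,0,0],[0,0,0]],
    [[0,0,0],[0,0,0]],
    [[0,0,0],[0,0,0]],
    [[0,0,0],[0,0,0]],
    [[0,0,0],[0,0,0]]
  ],
  "grip": 1,
  "squeeze": 80
}}

```text
time_s: 6.7
eef_pos: [604.0, -8.0, 104.6]
ee_rot: [0.0, 0.894, 0.448, 0.0]
force: [-0.5, -0.2, 1.2]
grip_width: 0.118
```

Run:
```python
from h import *
im=cams.capture("wrist");cv2.imwrite("pics/w2.png",im[:,:,::-1])
p,Rc,s=tool();print(p,s["force"],s["wrist_torque"],s["grip_width"],s["time_s"])
```

```text
[604.00252342  -7.98264835 104.621426  ] [-0.39701176 -0.46852076  1.71674714] [-0.0354396   0.00856759  0.03498163] 0.11725795865793891 6.75
```

View pics/w2.png

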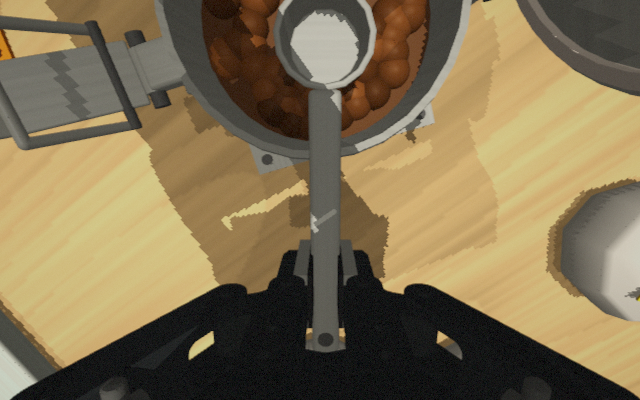

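Run:
```python
from h import *
p,Rc,s=tool();print(Rc.as_matrix().round(3))
rows([534,-383,234.6],p=p+[0,0,130],Rc=Rc,maxmm=40)
```

```text
[[ 0.598  0.801  0.   ]
 [ 0.801 -0.598 -0.   ]
 [ 0.     0.    -1.   ]]
shift rows 10 each [-0.0456  0.0224  0.    ] mm [-342.3  168.3    0. ]
```

>>> {"method": "play_rows", "body": {
  "steps": [
    [[0,0,-0.02],[0,0,0]],
    [[0,0,-0.04],[0,0,0]],
    [[0,0,-0.04],[0,0,0]],
    [[0,0,-0.04],[0,0,0]],
    [[0,0,-0.033],[0,0,0]],
    [[0,0,0],[0,0,0]]
  ]
}}

```text
time_s: 7.35
eef_pos: [605.0, -8.1, 237.7]
ee_rot: [0.002, 0.894, 0.448, 0.002]
force: [-0.5, -0.1, -1.9]
grip_width: 0.118
```

>>> {"method": "play_rows", "body": {
  "steps": [
    [[-0.02,0.01,0],[0,0,0]],
    [[-0.0456,0.0224,0],[0,0,0]],
    [[-0.0456,0.0224,0],[0,0,0]],
    [[-0.0456,0.0224,0],[0,0,0]],
    [[-0.0456,0.0224,0],[0,0,0]],
    [[-0.0456,0.0224,0],[0,0,0]],
    [[-0.0456,0.0224,0],[0,0,0]],
    [[-0.0456,0.0224,0],[0,0,0]],
    [[-0.0456,0.0224,0],[0,0,0]],
    [[-0.0456,0.0224,0],[0,0,0]],
    [[-0.0256,0.0124,0],[0,0,0]],
    [[0,0,0],[0,0,0]],
    [[0,0,0],[0,0,0]]
  ]
}}

```text
time_s: 8.65
eef_pos: [533.2, -382.5, 232.8]
ee_rot: [-0.001, 0.894, 0.448, -0.0]
force: [0.4, 0.1, -0.4]
grip_width: 0.119
```

Run:
```python
from h import *
im=cams.capture("wrist");cv2.imwrite("pics/w3.png",im[:,:,::-1])
im=cams.capture("side");cv2.imwrite("pics/s3.png",im[:,:,::-1])
p,Rc,s=tool();print(p,s["force"],s["wrist_torque"],s["grip_width"],s["time_s"])
```

```text
[ 533.93083162 -381.59457903  233.74058034] [-1.26958247 -0.6801829  -0.79103434] [-0.01948924 -0.07801821 -0.09223558] 0.11667169654906467 8.75
```

View pics/w3.png

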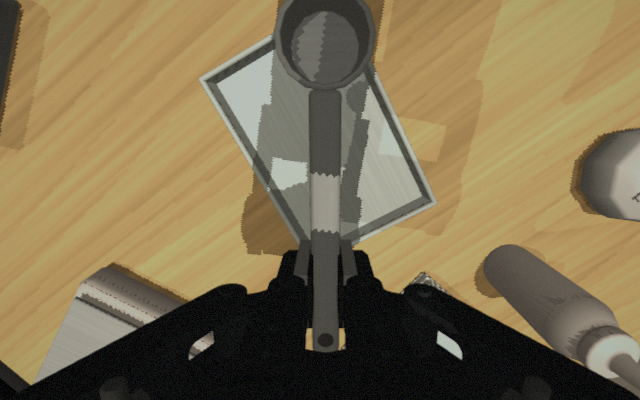

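View pics/s3.png

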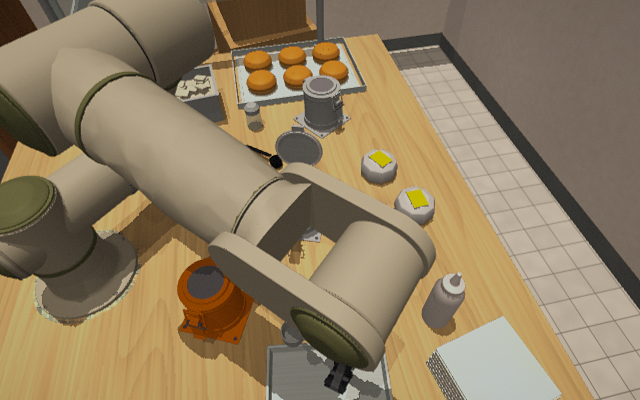

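Run:
```python
from h import *
ci=cams.camera_info("wrist")
for uv in((201,81),(435,203),(375,72),(275,37)):print(atz(ci,uv,24).round(1))
a=atz(ci,(201,81),24);b=atz(ci,(435,203),24);print((a+b)/2,np.linalg.norm(a-b))
```

```text
[ 382.1 -424.6   24. ]
[ 633.2 -301.9   24. ]
[ 480.  -278.5   24. ]
[ 395.1 -339.    24. ]
[ 507.62982588 -363.26440633   24.        ] 279.52219992269414
```

>>> {"method": "play_rows", "body": {
  "steps": [
    [[0,0,0.04],[0,0,0]],
    [[0,0,0.06],[0,0,0]],
    [[0,0,0.06],[0,0,0]],
    [[0,0,0.06],[0,0,0]],
    [[0,0,0.04],[0,0,0]],
    [[0,0,0.02],[0,0,0]],
    [[0,0,0.01],[0,0,0]],
    [[0,0,0.002],[0,0,0]],
    [[0,0,0],[0,0,0]]
  ]
}}

```text
time_s: 9.65
eef_pos: [534.6, -382.9, 16.8]
ee_rot: [0.001, 0.894, 0.448, 0.0]
force: [0.7, -0.0, 0.1]
grip_width: 0.113
```

>>> {"method": "play_rows", "body": {
  "steps": [
    [[0,0,0.0025],[0,0,0]],
    [[0,0,0.001],[0,0,0]],
    [[0,0,0],[0,0,0]],
    [[0,0,0],[0,0,0]]
  ]
}}

```text
time_s: 10.05
eef_pos: [534.1, -382.6, 13.0]
ee_rot: [0.0, 0.894, 0.448, 0.0]
force: [0.1, 0.1, 0.4]
grip_width: 0.115
```

>>> {"method": "play_rows", "body": {
  "steps": [
    [[0,0,0],[0,0,0]],
    [[0,0,0],[0,0,0]],
    [[0,0,0],[0,0,0]],
    [[0,0,0],[0,0,0]],
    [[0,0,-0.005],[0,0,0]],
    [[0,0,-0.03],[0,0,0]],
    [[0,0,-0.05],[0,0,0]],
    [[0,0,-0.06],[0,0,0]],
    [[0,0,-0.06],[0,0,0]],
    [[0,0,-0.06],[0,0,0]],
    [[0,0,-0.03],[0,0,0]],
    [[0,0,0],[0,0,0]]
  ],
  "grip": 0.5
}}

```text
time_s: 11.25
eef_pos: [534.7, -383.2, 238.4]
ee_rot: [0.004, 0.894, 0.448, 0.001]
force: [0.4, 0.2, -0.3]
grip_width: 0.504
```

Run:
```python
from h import *
im=cams.capture("wrist");cv2.imwrite("pics/w4.png",im[:,:,::-1])
p,Rc,s=tool();print(p,s["force"],s["grip_width"],s["time_s"])
```

```text
[ 534.15369304 -382.68142279  235.42731987] [ 0.23912447  0.91928323 -0.81964731] 0.5067052617917626 11.3
```

View pics/w4.png

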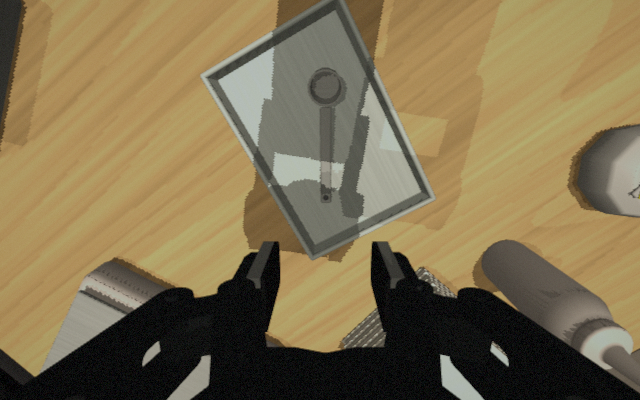

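```bash
cat >> model.py <<'E'
C=[519.5,51.5,1.215]
def W(lx,lz,ly=0): return T(*C,[lx,ly,lz])[0]
def Rbase(yaw=None,tilt=0):
    yaw=C[2] if yaw is None else yaw
    y=-np.array([np.cos(yaw),np.sin(yaw),0]);z=np.array([0,0,-1.]);x=np.cross(y,z)
    return R.from_matrix(np.c_[x,y,z])*R.from_rotvec([tilt,0,0])
E
python3 - <<'E'
from model import *
p,Rc,s=tool();print(W(115,300))
rows(W(115,300),Rbase(),maxmm=48)
# lid path
def tip(a,r=85,h=10.5,t=11): 
    return np.array([60.5-r*np.cos(a)+h*np.sin(a)+t*np.sin(a),121.5+r*np.sin(a)+h*np.cos(a)])
prev=np.array([115,205.])
for a in np.r_[1.66,np.arange(1.5,-.01,-.1)]:
    q=tip(a);d=q-prev;prev=q
    print(round(a,2),q.round(1),"y %.4f z %.4f"%(-d[0]/750,-d[1]/750))
E
```

```text
[559.55874672 159.29748054 300.        ]
turn rows 10 each [ 0.0004 -0.0002  0.1636]
shift rows 12 each [-0.0183 -0.0574 -0.0072] mm [-165.  -516.9  -64.6]
1.66 [ 89.5 205.2] y 0.0340 z -0.0003
1.5 [ 75.9 207. ] y 0.0181 z -0.0024
1.4 [ 67.2 207. ] y 0.0116 z -0.0000
1.3 [ 58.5 206.2] y 0.0117 z 0.0011
1.2 [ 49.7 204.5] y 0.0117 z 0.0022
1.1 [ 41.1 202. ] y 0.0115 z 0.0034
1.0 [ 32.7 198.7] y 0.0113 z 0.0044
0.9 [ 24.5 194.6] y 0.0109 z 0.0055
0.8 [ 16.7 189.8] y 0.0104 z 0.0064
0.7 [  9.3 184.3] y 0.0098 z 0.0073
0.6 [  2.5 178.2] y 0.0091 z 0.0082
0.5 [ -3.8 171.5] y 0.0084 z 0.0089
0.4 [ -9.4 164.3] y 0.0075 z 0.0096
0.3 [-14.3 156.7] y 0.0066 z 0.0102
0.2 [-18.5 148.7] y 0.0056 z 0.0106
0.1 [-21.9 140.4] y 0.0045 z 0.0110
-0.0 [-24.5 132. ] y 0.0034 z 0.0112
```

>>> {"method": "play_rows", "body": {
  "steps": [
    [[0,0,-0.0087],[0,0,0.1636]],
    [[0,0,-0.0087],[0,0,0.1636]],
    [[0,0,-0.0087],[0,0,0.1636]],
    [[0,0,-0.0087],[0,0,0.1636]],
    [[0,0,-0.0087],[0,0,0.1636]],
    [[0,0,-0.0087],[0,0,0.1636]],
    [[0,0,-0.0087],[0,0,0.1636]],
    [[0,0,-0.0087],[0,0,0.1636]],
    [[0,0,-0.0087],[0,0,0.1636]],
    [[0,0,-0.0087],[0,0,0.1636]],
    [[0,0,0],[0,0,0]]
  ],
  "grip": 1
}}

```text
time_s: 12.4
eef_pos: [533.9, -382.5, 298.3]
ee_rot: [-0.0, 0.984, -0.177, -0.001]
force: [-0.1, 0.2, 0.1]
grip_width: 0.0
```

>>> {"method": "play_rows", "body": {
  "steps": [
    [[-0.0183,-0.0574,0],[0,0,0]],
    [[-0.0183,-0.0574,0],[0,0,0]],
    [[-0.0183,-0.0574,0],[0,0,0]],
    [[-0.0183,-0.0574,0],[0,0,0]],
    [[-0.0183,-0.0574,0],[0,0,0]],
    [[-0.0183,-0.0574,0],[0,0,0]],
    [[-0.0183,-0.0574,0],[0,0,0]],
    [[-0.0183,-0.0574,0],[0,0,0]],
    [[-0.0183,-0.0574,0],[0,0,0]],
    [[-0.0183,-0.0574,0],[0,0,0]],
    [[-0.0183,-0.0574,0],[0,0,0]],
    [[-0.0183,-0.0574,0],[0,0,0]],
    [[0,0,0],[0,0,0]]
  ]
}}

```text
time_s: 13.7
eef_pos: [558.5, 163.7, 297.5]
ee_rot: [-0.0, 0.985, -0.172, -0.001]
force: [0.7, -0.4, -0.1]
grip_width: 0.004
```

Run:
```python
from model import *
im=cams.capture("wrist");cv2.imwrite("pics/w5.png",im[:,:,::-1])
im=cams.capture("top");cv2.imwrite("pics/t5.png",im[100:300,200:500,::-1])
p,Rc,s=tool();print(p,s["joints"],s["grip_width"],s["time_s"]);rows(W(115,205))
```

```text
[558.97315656 159.70856918 297.7759496 ] [ 7.70102945e-02  4.07775965e-01  1.19360467e+00 -2.70107867e-04
  1.54245240e+00  4.28270158e-01] 0.0017800914797580553 13.8
shift rows 3 each [0.0004 0.     0.0412] mm [ 0.9  0.1 92.8]
```

View pics/w5.png

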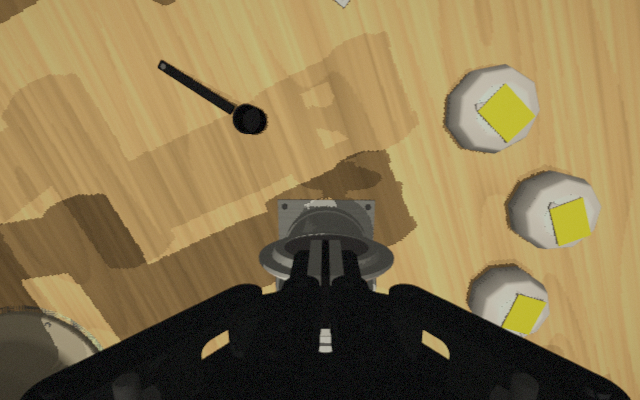

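>>> {"method": "play_rows", "body": {
  "steps": [
    [[0,0,0.04],[0,0,0]],
    [[0,0,0.05],[0,0,0]],
    [[0,0,0.034],[0,0,0]],
    [[0,0.017,0],[0,0,0]],
    [[0,0.017,0],[0,0,0]],
    [[0,0.018,-0.0024],[0,0,0]],
    [[0,0.0116,0],[0,0,0]],
    [[0,0.0117,0.0011],[0,0,0]],
    [[0,0.0117,0.0022],[0,0,0]],
    [[0,0.0115,0.0034],[0,0,0]],
    [[0,0.0113,0.0044],[0,0,0]],
    [[0,0.0109,0.0055],[0,0,0]],
    [[0,0,0],[0,0,0]]
  ]
}}

```text
time_s: 15.1
eef_pos: [527.2, 73.4, 194.7]
ee_rot: [0.0, 0.984, -0.177, -0.001]
force: [-0.3, 0.3, 0.3]
grip_width: 0.002
```

Run:
```python
from model import *
im=cams.capture("wrist");cv2.imwrite("pics/w6.png",im[:,:,::-1])
p,Rc,s=tool();print(p,s["force"],s["time_s"]);rows(W(24.5,194.6))
```

```text
[527.48038721  73.9128513  195.01529642] [0.2606752  0.2950452  0.92490368] 15.15
shift rows 1 each [ 0.0004 -0.0009  0.0006] mm [ 0.3 -0.7  0.4]
```

View pics/w6.png

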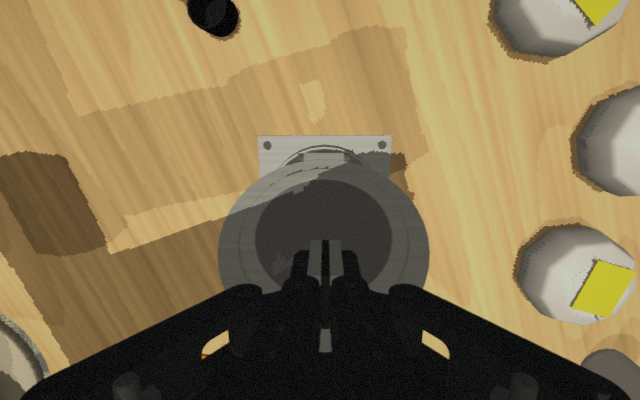

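Lid is leaning over in front of the fingers (ellipse centred ~(323,245)); continue down.

>>> {"method": "play_rows", "body": {
  "steps": [
    [[0,0.0104,0.0064],[0,0,0]],
    [[0,0.0098,0.0073],[0,0,0]],
    [[0,0.0091,0.0082],[0,0,0]],
    [[0,0.0084,0.0089],[0,0,0]],
    [[0,0.0075,0.0096],[0,0,0]],
    [[0,0.0066,0.0102],[0,0,0]],
    [[0,0.0056,0.0106],[0,0,0]],
    [[0,0.0045,0.011],[0,0,0]],
    [[0,0.0034,0.0112],[0,0,0]],
    [[0,0,0.002],[0,0,0]],
    [[0,0,0.001],[0,0,0]],
    [[0,0,0],[0,0,0]]
  ]
}}

```text
time_s: 16.35
eef_pos: [510.9, 28.0, 131.9]
ee_rot: [0.0, 0.984, -0.177, 0.0]
force: [-6.3, -1.5, 16.1]
grip_width: 0.004
```

>>> {"method": "play_rows", "body": {
  "steps": [
    [[0,0,-0.02],[0,0,0]],
    [[0,0,-0.06],[0,0,0]],
    [[0,0,-0.06],[0,0,0]],
    [[0,0.04,0],[0,0,0]],
    [[0,0.05,0],[0,0,0]],
    [[0,0.05,0],[0,0,0]],
    [[0,0,0],[0,0,0]],
    [[0,0,0],[0,0,0]]
  ]
}}

```text
time_s: 17.15
eef_pos: [474.2, -70.4, 235.5]
ee_rot: [-0.0, 0.984, -0.178, -0.0]
force: [1.1, 0.5, 0.7]
grip_width: -0.0
```

Run:
```python
from model import *
im=cams.capture("wrist");ci=cams.camera_info("wrist");cv2.imwrite("pics/w7.png",im[:,:,::-1])
p,Rc,s=tool();print(p,s["force"],s["time_s"])
for t in("lever_pivot","lever_end","bail_wire","lid_edge","catch"):
    print(t,[(np.round(x["pixel"],1).tolist(),round(x["p"],2)) for x in cams.tip_of("wrist",t)[:2]])
P=local(0,1.89,.384)
for k in P: print(k,proj(ci,T(*C,P[k]))[0].round(1))
```

```text
[474.36952201 -69.78138459 235.47344474] [-0.27835081  0.09216838  0.85374029] 17.2
lever_pivot [([319.7, 121.9], 0.84)]
lever_end [([324.8, 186.1], 0.78)]
bail_wire [([322.8, 169.3], 0.95), ([602.9, 238.7], 0.29)]
lid_edge [([325.4, 104.8], 0.91)]
catch [([323.4, 108.7], 0.63)]
canister [325.3  49.7]
lid_hinge [325.7 -84.1]
lid_edge [325.3 103.5]
catch [325.3 109.1]
lever_pivot [325.3 124.3]
lever_end [325.2 184.7]
bail_pivot [325.2 139.9]
bail_wire [325.3 166. ]
```

View pics/w7.png

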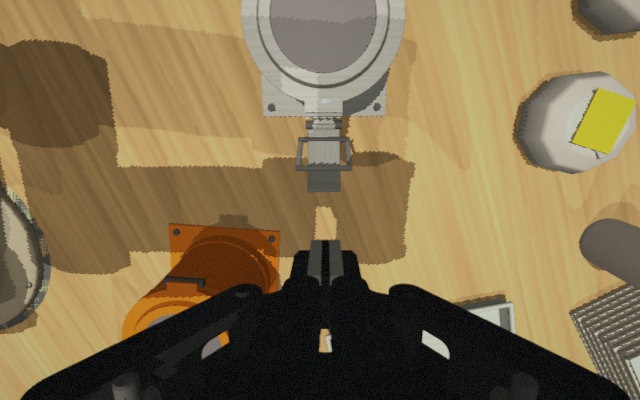

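>>> {"method": "play_rows", "body": {
  "steps": [
    [[0,-0.005,0.05],[0,0,0]],
    [[0,0,0.05],[0,0,0]],
    [[0,0,0.03],[0,0,0]],
    [[0,0,0.009],[0,0,0]],
    [[0,0,0],[0,0,0]],
    [[0,-0.007,0],[0,0,0]],
    [[0,-0.007,0],[0,0,0]],
    [[0,-0.007,0],[0,0,0]],
    [[0,-0.007,0],[0,0,0]],
    [[0,-0.007,0],[0,0,0]],
    [[0,-0.007,0],[0,0,0]],
    [[0,-0.007,0],[0,0,0]],
    [[0,0,0],[0,0,0]],
    [[0,0,0],[0,0,0]]
  ]
}}

```text
time_s: 18.85
eef_pos: [488.3, -32.0, 131.4]
ee_rot: [0.0, 0.984, -0.177, -0.0]
force: [-0.3, 0.4, 0.5]
grip_width: 0.0
```

Run:
```python
from model import *
im=cams.capture("wrist");ci=cams.camera_info("wrist");cv2.imwrite("pics/w8.png",im[:,:,::-1])
p,Rc,s=tool();print(p,s["force"],s["time_s"],R.from_euler("z",-C[2]).apply(p-[C[0],C[1],0]))
```

```text
[488.32691716 -32.16120269 131.43311994] [ 0.79695413  0.05029547 -0.51146027] 18.9 [-8.92801870e+01  7.84074949e-02  1.31433120e+02]
```

View pics/w8.png

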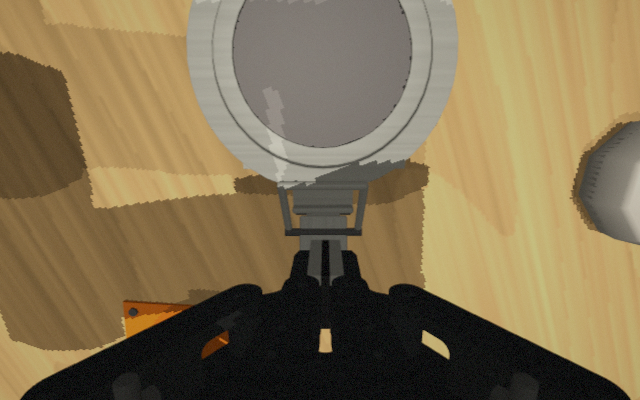

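Run:
```python
from model import *
ci=cams.camera_info("wrist")
for b in (.4,.2,0,-.1,-.2,-.3,-.5,-.7,-.9):
  P=local(0,1.89,b);
  print(b,np.round(P["bail_wire"],1),[proj(ci,T(*C,np.array(P[k])+[0,s*19,0]))[0].round(0).tolist() for k in("bail_pivot","bail_wire") for s in(1,-1)])
print(proj(ci,T(*C,local(0,1.89,0)["lever_pivot"]))[0],proj(ci,T(*C,local(0,1.89,0)["catch"]))[0])
im=cv2.imread("pics/w8.png");cv2.imwrite("pics/w8c.png",cv2.resize(im[150:300,230:420],None,fx=4,fy=4,interpolation=cv2.INTER_CUBIC))
```

```text
0.4 [-101.3    0.   141.8] [[291.0, 230.0], [360.0, 231.0], [283.0, 293.0], [367.0, 294.0]]
0.2 [-93.5   0.  144.3] [[291.0, 230.0], [360.0, 231.0], [282.0, 281.0], [369.0, 281.0]]
0 [-85.3   0.  145.1] [[291.0, 230.0], [360.0, 231.0], [281.0, 264.0], [370.0, 265.0]]
-0.1 [-81.3   0.  144.9] [[291.0, 230.0], [360.0, 231.0], [281.0, 255.0], [370.0, 256.0]]
-0.2 [-77.2   0.  144.3] [[291.0, 230.0], [360.0, 231.0], [281.0, 246.0], [370.0, 246.0]]
-0.3 [-73.2   0.  143.2] [[291.0, 230.0], [360.0, 231.0], [281.0, 236.0], [370.0, 237.0]]
-0.5 [-65.7   0.  140.1] [[291.0, 230.0], [360.0, 231.0], [281.0, 217.0], [370.0, 217.0]]
-0.7 [-58.9   0.  135.4] [[291.0, 230.0], [360.0, 231.0], [282.0, 199.0], [369.0, 199.0]]
-0.9 [-53.2   0.  129.6] [[291.0, 230.0], [360.0, 231.0], [283.0, 183.0], [368.0, 184.0]]
[325.35007594 206.90598083] [325.47646356 199.01715787]
```

View pics/w8c.png

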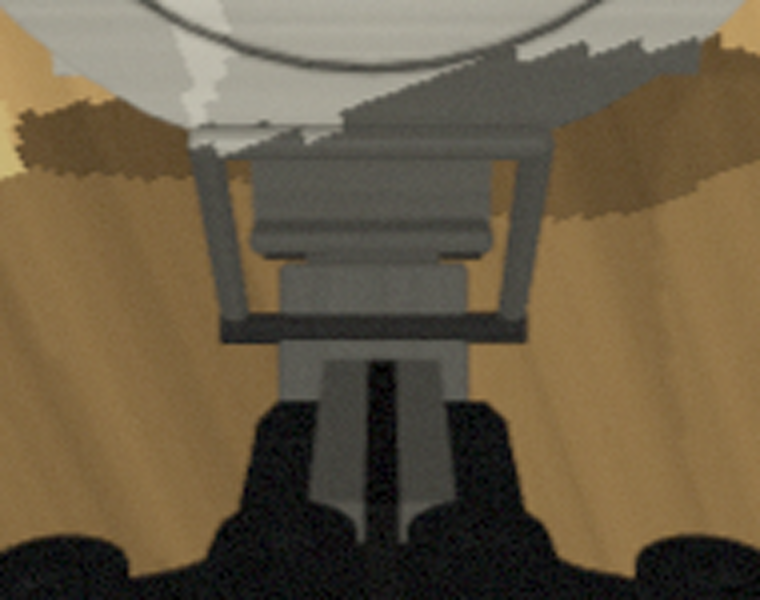

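```bash
cat > lev.py <<'E'
from model import *
th=np.radians(30);u=np.array([np.cos(th),np.sin(th)])
def tip(a,rc,clr=0):
    d=np.array([-np.sin(a),-np.cos(a)]);n=np.array([-np.cos(a),np.sin(a)])
    c=-np.sign(u@n)*11*u
    return np.array([-73,100])+rc*d+(1.3+11*abs(u@n)+clr)*n, rc+c@d
def loc2tool(d): # local (x,z)->tool (y,z)
    f=np.array([np.sin(th),-np.cos(th)])
    return np.array([-(d@u),d@f])
if __name__=="__main__":
    q0,_=tip(1.95,40,12);print("start",q0)
    prev=q0
    A=np.r_[1.85,np.arange(1.75,.29,-.1)]
    for a in A:
        rc=40+5*(1.9-a)/1.5
        q,cr=tip(a,rc);y,z=loc2tool(q-prev)/750;prev=q
        print(round(a,2),q.round(1),round(cr,1),"y %.4f z %.4f"%(y,z))
E
python3 lev.py
```

```text
start [-102.03820388  135.18463761]
1.85 [-109.1  119.9] 47.8 y 0.0183 z 0.0129
1.75 [-111.4  115.5] 48.9 y 0.0056 z 0.0036
1.65 [-113.1  110.7] 49.9 y 0.0052 z 0.0043
1.55 [-114.3  105.7] 50.8 y 0.0047 z 0.0050
1.45 [-114.9  100.6] 51.6 y 0.0041 z 0.0056
1.35 [-114.8   95.3] 52.3 y 0.0034 z 0.0061
1.25 [-114.1   90. ] 52.9 y 0.0027 z 0.0065
1.15 [-112.8   84.9] 53.4 y 0.0019 z 0.0069
1.05 [-110.8   79.8] 53.8 y 0.0011 z 0.0071
0.95 [-109.5   76.8] 32.2 y 0.0005 z 0.0044
0.85 [-108.    73.9] 32.7 y 0.0002 z 0.0044
0.75 [-106.2   71. ] 33.3 y -0.0001 z 0.0045
0.65 [-104.2   68.2] 34.0 y -0.0005 z 0.0046
0.55 [-101.8   65.5] 34.8 y -0.0009 z 0.0047
0.45 [-99.2  62.9] 35.7 y -0.0013 z 0.0047
0.35 [-96.3  60.4] 36.7 y -0.0017 z 0.0048
```

Run:
```python
from lev import *
rcf=lambda a: 35 if a>=1.05 else min(45,35+(1.05-a)/.4*10)
q0,_=tip(1.95,35,12);print("start",q0,"from", loc2tool(q0-np.array([-89.3,171.4]))/750)
prev=q0
for a in np.r_[1.85,np.arange(1.75,.24,-.1)]:
    q,cr=tip(a,rcf(a));y,z=loc2tool(q-prev)/750;prev=q
    print(round(a,2),q.round(1),round(cr,1),"y %.4f z %.4f"%(y,z))
```

```text
start [-97.3934053  133.33373345] from [0.03472297 0.03855953]
1.85 [-104.1  118.5] 42.6 y 0.0176 z 0.0127
1.75 [-105.9  114.5] 43.4 y 0.0048 z 0.0034
1.65 [-107.3  110.3] 44.1 y 0.0044 z 0.0040
1.55 [-108.1  105.9] 44.6 y 0.0039 z 0.0045
1.45 [-108.4  101.4] 45.1 y 0.0033 z 0.0050
1.35 [-108.2   96.8] 45.5 y 0.0027 z 0.0054
1.25 [-107.3   92.3] 45.8 y 0.0020 z 0.0058
1.15 [-105.9   87.9] 45.9 y 0.0013 z 0.0060
1.05 [-104.    83.7] 46.0 y 0.0006 z 0.0061
0.95 [-104.9   80.1] 26.6 y 0.0034 z 0.0036
0.85 [-105.3   76.2] 29.2 y 0.0031 z 0.0042
0.75 [-105.3   72. ] 32.0 y 0.0027 z 0.0049
0.65 [-104.7   67.5] 34.9 y 0.0022 z 0.0055
0.55 [-102.1   65.1] 35.3 y -0.0013 z 0.0046
0.45 [-99.3  62.7] 35.9 y -0.0017 z 0.0045
0.35 [-96.3  60.6] 36.6 y -0.0021 z 0.0045
0.25 [-93.   58.7] 37.3 y -0.0025 z 0.0044
```

>>> {"method": "play_rows", "body": {
  "steps": [
    [[0,0,-0.027],[0,0,0]],
    [[0,0,-0.027],[0,0,0]],
    [[0,0,0],[0.1667,0,0]],
    [[0,0,0],[0.1667,0,0]],
    [[0,0,0],[0.1667,0,0]],
    [[0,0,0],[0.1667,0,0]],
    [[0,0,0],[0,0,0]]
  ]
}}

```text
time_s: 19.6
eef_pos: [487.7, -33.8, 171.0]
ee_rot: [-0.256, 0.95, -0.173, 0.045]
force: [0.4, -0.1, 0.3]
grip_width: -0.0
```

>>> {"method": "play_rows", "body": {
  "steps": [
    [[0,0.017,0.019],[0,0,0]],
    [[0,0.017,0.0195],[0,0,0]],
    [[0,0.0176,0.0127],[0,0,0]],
    [[0,0.0048,0.0034],[0,0,0]],
    [[0,0.0044,0.004],[0,0,0]],
    [[0,0.0039,0.0045],[0,0,0]],
    [[0,0.0033,0.005],[0,0,0]],
    [[0,0,0],[0,0,0]]
  ]
}}

```text
time_s: 20.4
eef_pos: [481.8, -49.5, 102.0]
ee_rot: [-0.255, 0.951, -0.171, 0.046]
force: [0.3, -0.7, -0.1]
grip_width: -0.001
```

Run:
```python
from model import *
im=cams.capture("wrist");cv2.imwrite("pics/w9.png",im[:,:,::-1])
p,Rc,s=tool();print(p,s["force"],s["time_s"],R.from_euler("z",-C[2]).apply(p-[C[0],C[1],0]))
```

```text
[481.88429215 -49.51152254 102.2285198 ] [-0.83898488 -0.47317329 -0.9384087 ] 20.45 [-1.07788050e+02  7.37698976e-02  1.02228520e+02]
```

View pics/w9.png

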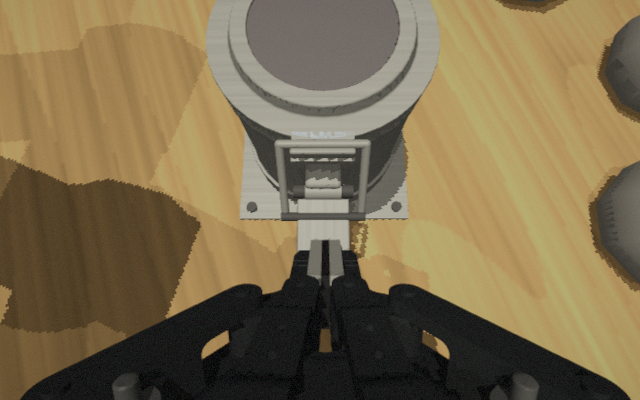

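>>> {"method": "play_rows", "body": {
  "steps": [
    [[0,0.0027,0.0054],[0,0,0]],
    [[0,0.002,0.0058],[0,0,0]],
    [[0,0.0013,0.006],[0,0,0]],
    [[0,0.0006,0.0061],[0,0,0]],
    [[0,0.0034,0.0036],[0,0,0]],
    [[0,0.0031,0.0042],[0,0,0]],
    [[0,0,0],[0,0,0]]
  ]
}}

```text
time_s: 21.15
eef_pos: [482.9, -46.7, 76.6]
ee_rot: [-0.255, 0.951, -0.171, 0.046]
force: [-0.1, -0.3, -0.0]
grip_width: 0.001
```

Run:
```python
from model import *
im=cams.capture("wrist");cv2.imwrite("pics/w10.png",im[:,:,::-1])
p,Rc,s=tool();print(p,s["force"],s["time_s"],R.from_euler("z",-C[2]).apply(p-[C[0],C[1],0]))
```

```text
[482.89627804 -46.69408705  76.75465537] [-1.10617357 -0.76192723  0.64468385] 21.2 [-104.79456013    0.10658212   76.75465537]
```

View pics/w10.png

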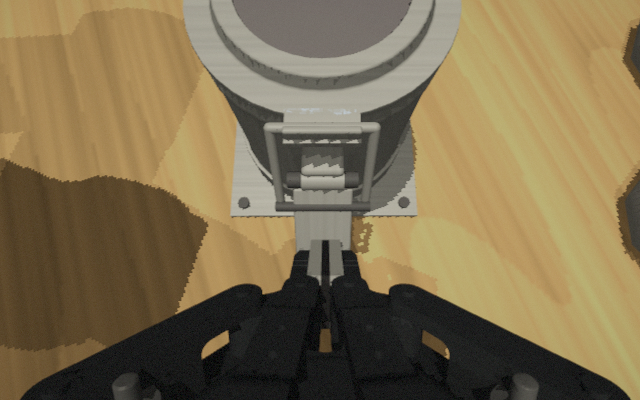

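Run:
```python
from model import *
ci=cams.camera_info("wrist")
for a in (1.9,1.5,1.2,.9,.7):
  P=local(0,a,0);print(a,proj(ci,T(*C,[P["lever_pivot"],P["bail_pivot"],P["lever_end"],P["catch"]])).round(0).tolist())
im=cv2.imread("pics/w10.png");cv2.imwrite("pics/w10c.png",cv2.resize(im[90:290,230:420],None,fx=3,fy=3,interpolation=cv2.INTER_CUBIC))
im=cams.capture("side");cv2.imwrite("pics/s10.png",im[:,:,::-1])
```

```text
1.9 [[326.0, 178.0], [326.0, 204.0], [326.0, 294.0], [326.0, 122.0]]
1.5 [[326.0, 178.0], [326.0, 208.0], [326.0, 300.0], [326.0, 122.0]]
1.2 [[326.0, 178.0], [326.0, 208.0], [326.0, 291.0], [326.0, 122.0]]
0.9 [[326.0, 178.0], [326.0, 206.0], [326.0, 274.0], [326.0, 122.0]]
0.7 [[326.0, 178.0], [326.0, 203.0], [326.0, 261.0], [326.0, 122.0]]
```

View pics/w10c.png

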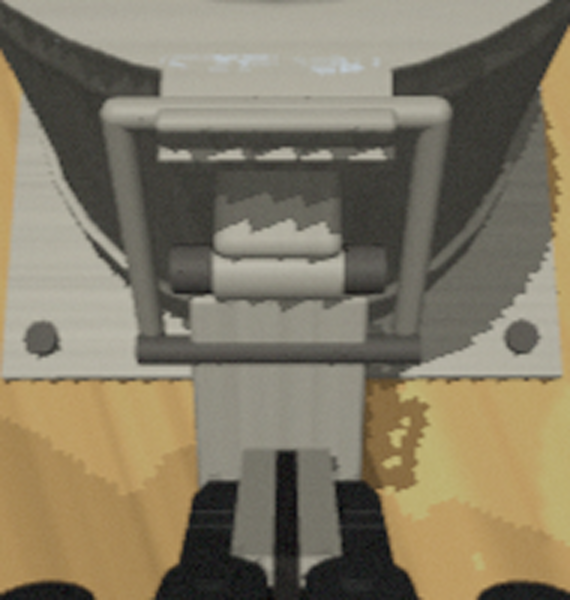

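View pics/s10.png

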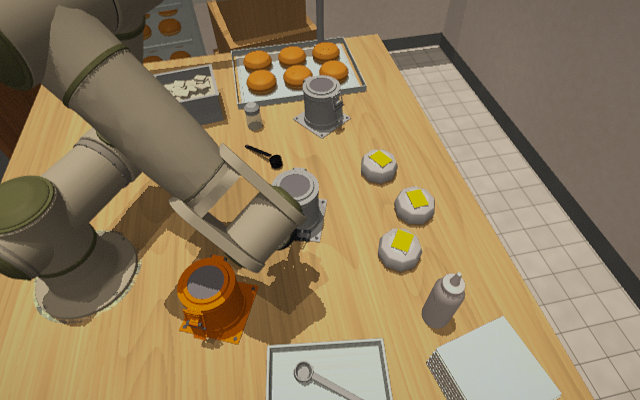

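>>> {"method": "play_rows", "body": {
  "steps": [
    [[0,0.0027,0.0049],[0,0,0]],
    [[0,0.0022,0.0055],[0,0,0]],
    [[0,-0.0013,0.0046],[0,0,0]],
    [[0,0,0],[0,0,0]]
  ]
}}

```text
time_s: 21.65
eef_pos: [483.8, -43.0, 65.5]
ee_rot: [-0.255, 0.951, -0.171, 0.045]
force: [-0.4, -0.1, -0.3]
grip_width: -0.001
```

Run:
```python
from model import *
im=cams.capture("wrist");cv2.imwrite("pics/w11.png",cv2.resize(im[80:290,230:420,::-1],None,fx=2.5,fy=2.5,interpolation=cv2.INTER_CUBIC))
p,Rc,s=tool();print(p,s["force"],s["wrist_torque"],s["time_s"],R.from_euler("z",-C[2]).apply(p-[C[0],C[1],0]))
```

```text
[483.89801323 -43.18678846  65.68656663] [ 0.31635572 -0.00139913  0.54500768] [-0.15931122  0.05615731 -0.01421823] 21.7 [-101.15798441    0.38930782   65.68656663]
```

View pics/w11.png

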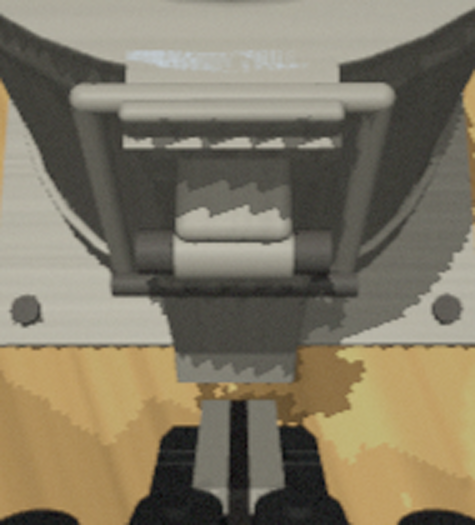

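Run:
```python
from model import *
ci=cams.camera_info("wrist")
for a in (.9,.7,.5,.3,.1,0):
  P=local(0,a,0);print(a,proj(ci,T(*C,[P["lever_pivot"],P["bail_pivot"],P["lever_end"],P["catch"]])).round(0).tolist())
```

```text
0.9 [[327.0, 178.0], [327.0, 208.0], [326.0, 282.0], [327.0, 115.0]]
0.7 [[327.0, 178.0], [327.0, 205.0], [326.0, 267.0], [327.0, 115.0]]
0.5 [[327.0, 178.0], [327.0, 201.0], [326.0, 251.0], [327.0, 115.0]]
0.3 [[327.0, 178.0], [327.0, 196.0], [326.0, 234.0], [327.0, 115.0]]
0.1 [[327.0, 178.0], [327.0, 191.0], [326.0, 216.0], [327.0, 115.0]]
0 [[327.0, 178.0], [327.0, 188.0], [326.0, 208.0], [327.0, 115.0]]
```

>>> {"method": "play_rows", "body": {
  "steps": [
    [[0,0,0],[0,0,0]],
    [[0,0,0],[0,0,0]]
  ]
}}

```text
time_s: 21.9
eef_pos: [484.1, -43.5, 66.1]
ee_rot: [-0.255, 0.951, -0.171, 0.046]
force: [-0.1, 0.6, 0.4]
grip_width: 0.006
```

Run:
```python
from model import *
im=cams.capture("wrist");cv2.imwrite("pics/w12.png",cv2.resize(im[80:290,230:420,::-1],None,fx=2.5,fy=2.5,interpolation=cv2.INTER_CUBIC))
for t in("lever_end","lever_pivot","bail_wire"):print(t,cams.tip_of("wrist",t)[:1])
```

```text
lever_end [{'pixel': [322.8, 196.8], 'p': 0.94}]
lever_pivot [{'pixel': [319.2, 181.6], 'p': 0.62}]
bail_wire [{'pixel': [319.3, 120.3], 'p': 0.58}]
```

View pics/w12.png

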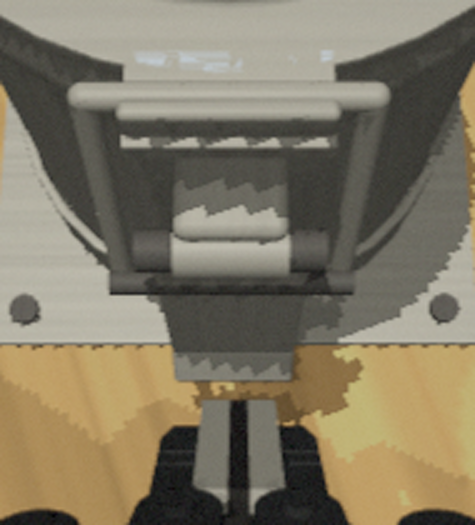

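>>> {"method": "play_rows", "body": {
  "steps": [
    [[0,-0.006,0.0035],[0,0,0]],
    [[0,-0.006,0.0035],[0,0,0]],
    [[0,-0.005,0.0025],[0,0,0]],
    [[0,0,0],[0,0,0]]
  ]
}}

```text
time_s: 22.5
eef_pos: [489.3, -29.3, 66.3]
ee_rot: [-0.255, 0.951, -0.17, 0.046]
force: [0.3, 0.2, 0.3]
grip_width: -0.002
```

Run:
```python
from model import *
ci=cams.camera_info("wrist")
im=cams.capture("wrist");cv2.imwrite("pics/w13.png",cv2.resize(im[80:290,230:420,::-1],None,fx=2.5,fy=2.5,interpolation=cv2.INTER_CUBIC))
p,Rc,s=tool();print(p,s["force"],s["time_s"],R.from_euler("z",-C[2]).apply(p-[C[0],C[1],0]))
for a in (.2,.1,0):
  P=local(0,a,0);print(a,proj(ci,T(*C,[P["lever_pivot"],P["bail_pivot"],P["lever_end"],P["catch"]])).round(0).tolist())
```

```text
[489.24303378 -29.4852807   66.25360896] [-0.18989473 -0.184616   -0.06622065] 22.55 [-86.45274233   0.15179026  66.25360896]
0.2 [[326.0, 216.0], [326.0, 228.0], [326.0, 254.0], [327.0, 159.0]]
0.1 [[326.0, 216.0], [326.0, 225.0], [326.0, 244.0], [327.0, 159.0]]
0 [[326.0, 216.0], [326.0, 222.0], [326.0, 235.0], [327.0, 159.0]]
```

View pics/w13.png

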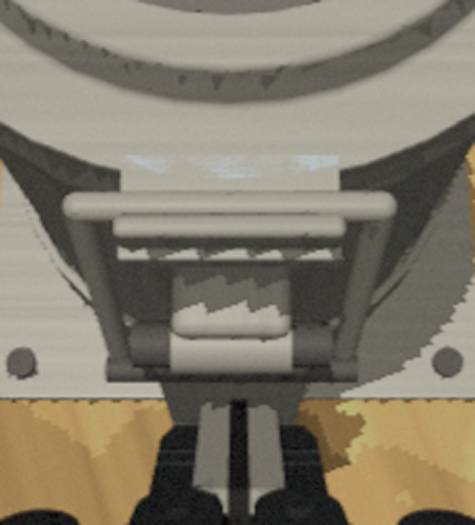

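>>> {"method": "play_rows", "body": {
  "steps": [
    [[0,-0.0035,0.002],[0,0,0]],
    [[0,0,0],[0,0,0]]
  ]
}}

```text
time_s: 22.75
eef_pos: [490.0, -28.5, 66.1]
ee_rot: [-0.253, 0.951, -0.171, 0.046]
force: [-9.0, -11.5, 2.8]
grip_width: 0.001
```

>>> {"method": "play_rows", "body": {
  "steps": [
    [[0,-0.0025,0.0015],[0,0,0]],
    [[0,-0.0025,0.0015],[0,0,0]],
    [[0,0,0],[0,0,0]]
  ]
}}

```text
time_s: 23.05
eef_pos: [490.8, -27.3, 65.8]
ee_rot: [-0.25, 0.952, -0.17, 0.046]
force: [-23.7, -32.8, 11.1]
grip_width: -0.002
```

>>> {"method": "play_rows", "body": {
  "steps": [
    [[0,0.012,-0.006],[0,0,0]],
    [[0,0.03,-0.02],[0,0,0]],
    [[0,0.03,-0.04],[0,0,0]],
    [[0,0.03,-0.06],[0,0,0]],
    [[0,0.02,-0.06],[0,0,0]],
    [[0,0,0],[-0.1667,0,0]],
    [[0,0,0],[-0.1667,0,0]],
    [[0,0,0],[-0.1667,0,0]],
    [[0,0,0],[-0.1667,0,0]],
    [[0,0,0],[0,0,0]]
  ]
}}

```text
time_s: 24.05
eef_pos: [440.5, -160.5, 141.4]
ee_rot: [0.001, 0.985, -0.175, 0.0]
force: [-0.1, 0.7, 0.0]
grip_width: -0.0
```

Run:
```python
from model import *
ci=cams.camera_info("wrist")
im=cams.capture("wrist");cv2.imwrite("pics/w14.png",im[:,:,::-1])
p,Rc,s=tool();print(p,s["force"],s["time_s"],R.from_euler("z",-C[2]).apply(p-[C[0],C[1],0]))
for t in("lever_end","lever_pivot","bail_wire","lid_edge"):print(t,[(x["pixel"],x["p"]) for x in cams.tip_of("wrist",t)[:1]])
for a in (.2,.1,0):
  P=local(0,a,0);print(a,proj(ci,T(*C,[P["lever_pivot"],P["bail_pivot"],P["lever_end"],P["catch"],P["lid_edge"]])).round(0).tolist())
im=cams.capture("side");cv2.imwrite("pics/s14.png",cv2.resize(im[50:270,200:420,::-1],None,fx=2.7,fy=2.7,interpolation=cv2.INTER_CUBIC))
```

```text
[ 440.31040955 -161.05154112  141.15298913] [-0.52817531 -0.00370226 -0.4541081 ] 24.1 [-2.26823968e+02  1.90347704e-01  1.41152989e+02]
lever_end []
lever_pivot []
bail_wire []
lid_edge []
0.2 [[327.0, -80.0], [327.0, -60.0], [327.0, -17.0], [328.0, -158.0], [328.0, -168.0]]
0.1 [[327.0, -80.0], [327.0, -62.0], [327.0, -25.0], [328.0, -158.0], [328.0, -168.0]]
0 [[327.0, -80.0], [327.0, -65.0], [327.0, -34.0], [328.0, -158.0], [328.0, -168.0]]
```

View pics/w14.png

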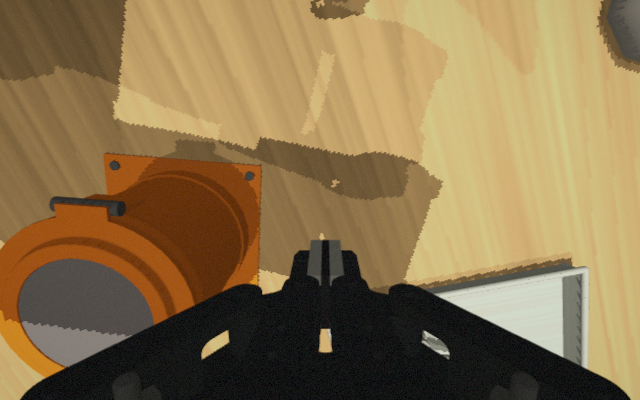

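View pics/s14.png

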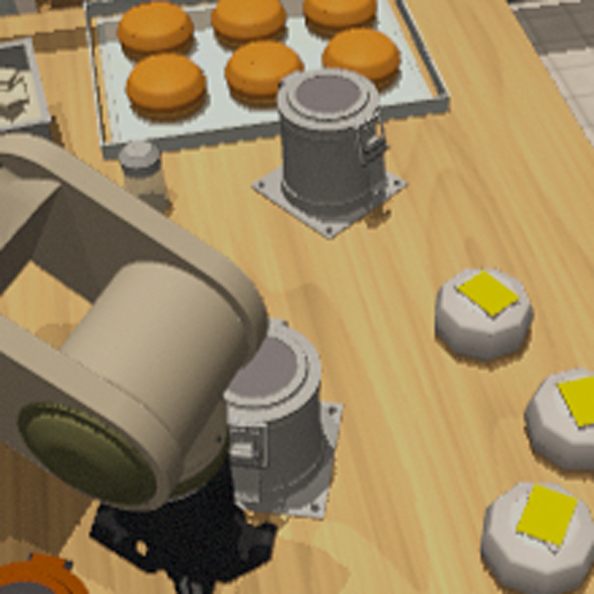

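>>> {"method": "play_rows", "body": {
  "steps": [
    [[0,0,-0.05],[0,0,0]],
    [[0,0,-0.05],[0,0,0]],
    [[0,-0.04,0],[0,0,0]],
    [[0,-0.04,0],[0,0,0]],
    [[0,0,0],[0,0,0]],
    [[0,0,0],[0,0,0]]
  ]
}}

```text
time_s: 24.95
eef_pos: [460.8, -106.3, 215.9]
ee_rot: [-0.0, 0.984, -0.177, -0.0]
force: [1.0, 0.2, 0.4]
grip_width: -0.004
```

Run:
```python
from model import *
ci=cams.camera_info("wrist")
im=cams.capture("wrist");cv2.imwrite("pics/w15.png",cv2.resize(im[0:200,210:440,::-1],None,fx=3,fy=3,interpolation=cv2.INTER_CUBIC))
p,Rc,s=tool();print(p,s["force"],s["time_s"])
for t in("lever_end","lever_pivot","bail_wire","lid_edge"):print(t,[(x["pixel"],x["p"]) for x in cams.tip_of("wrist",t)[:1]])
for a in (.2,.1,0):
  P=local(0,a,0);print(a,proj(ci,T(*C,[P["lever_pivot"],P["bail_pivot"],P["lever_end"],P["catch"],P["lid_edge"]])).round(0).tolist())
im=cams.capture("top");cv2.imwrite("pics/t15.png",im[60:320,150:550,::-1])
```

```text
[ 460.68311091 -106.74727772  215.83452508] [-0.22304351  0.24478878 -0.56570821] 25.0
lever_end [([328.3, 71.4], 0.84)]
lever_pivot [([322.6, 68.5], 0.66)]
bail_wire [([320.8, 48.7], 0.64)]
lid_edge []
0.2 [[325.0, 71.0], [325.0, 77.0], [325.0, 89.0], [326.0, 46.0], [326.0, 40.0]]
0.1 [[325.0, 71.0], [325.0, 75.0], [325.0, 84.0], [326.0, 46.0], [326.0, 40.0]]
0 [[325.0, 71.0], [325.0, 73.0], [325.0, 78.0], [326.0, 46.0], [326.0, 40.0]]
```

View pics/w15.png

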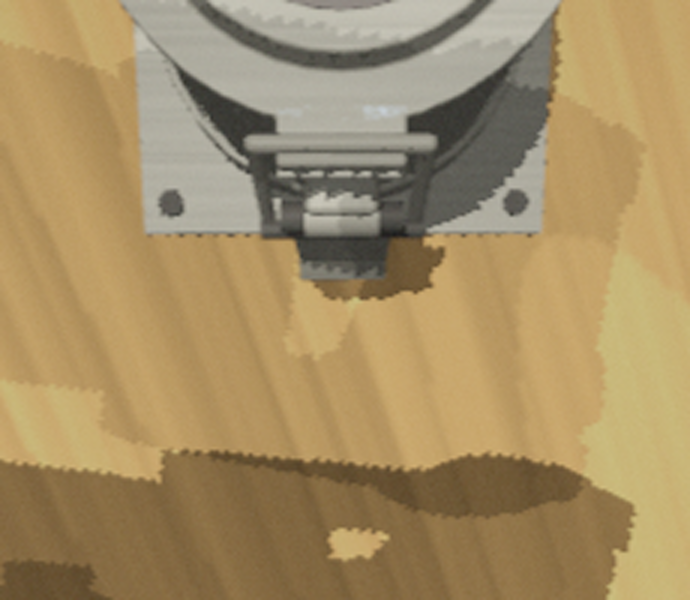

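View pics/t15.png

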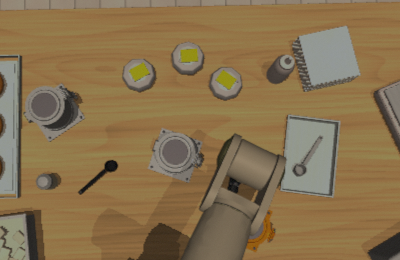

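>>> {"method": "play_rows", "body": {
  "steps": [
    [[0,0,0],[0.1667,0,0]],
    [[0,0,0],[0.1667,0,0]],
    [[0,0,0],[0.1667,0,0]],
    [[0,0,0],[0.1667,0,0]],
    [[0,0,0],[0.1667,0,0]],
    [[0,0,0],[0.1667,0,0]],
    [[0,0,0],[0,0,0]],
    [[0,0,0],[0,0,0]]
  ]
}}

```text
time_s: 26.05
eef_pos: [460.8, -106.6, 215.9]
ee_rot: [-0.376, 0.91, -0.164, 0.067]
force: [0.2, 1.0, -0.2]
grip_width: -0.001
```

Run:
```python
from model import *
ci=cams.camera_info("wrist")
im=cams.capture("wrist");cv2.imwrite("pics/w16f.png",im[:,:,::-1]);cv2.imwrite("pics/w16.png",cv2.resize(im[60:260,210:440,::-1],None,fx=3,fy=3,interpolation=cv2.INTER_CUBIC))
p,Rc,s=tool();print(p,s["force"],s["time_s"])
for a in (.3,.2,.1,0):
  P=local(0,a,0);print(a,proj(ci,T(*C,[P["lever_pivot"],P["bail_pivot"],P["lever_end"],P["catch"],P["lid_edge"]])).round(0).tolist())
```

```text
[ 460.98502801 -106.14000609  216.28497686] [ 0.58293864 -0.58763303  0.21137816] 26.1
0.3 [[325.0, 201.0], [325.0, 211.0], [325.0, 236.0], [325.0, 173.0], [325.0, 170.0]]
0.2 [[325.0, 201.0], [325.0, 210.0], [325.0, 232.0], [325.0, 173.0], [325.0, 170.0]]
0.1 [[325.0, 201.0], [325.0, 209.0], [325.0, 228.0], [325.0, 173.0], [325.0, 170.0]]
0 [[325.0, 201.0], [325.0, 207.0], [325.0, 224.0], [325.0, 173.0], [325.0, 170.0]]
```

View pics/w16.png

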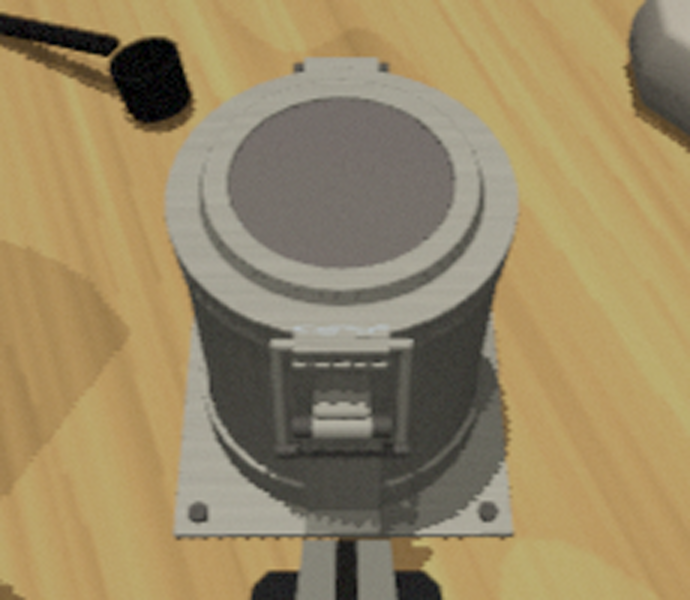

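Run:
```python
from model import *
Tp=cams.camera_info("top")
im=cv2.imread("pics/top0.png");cv2.imwrite("pics/ref.png",cv2.resize(im[125:215,150:270],None,fx=5,fy=5,interpolation=cv2.INTER_CUBIC))
for uv in((196,163),(199,163)):
  c=atz(Tp,uv,132);print(c,np.hypot(*c[:2]))
```

```text
[664.44339039 419.47534119 132.        ] 785.7764191587582
[664.2459086  410.85703401 132.        ] 781.0416951043605
```

View pics/ref.png

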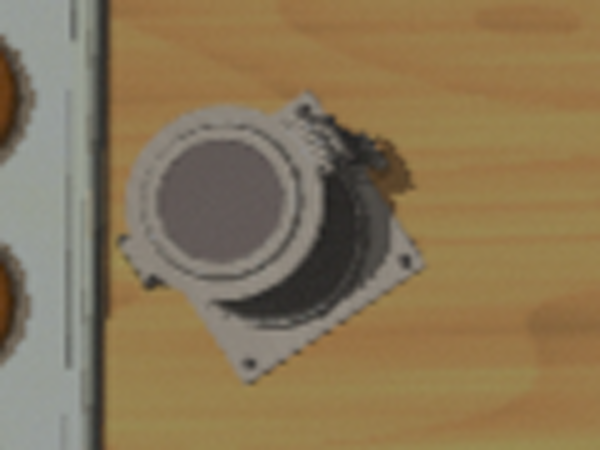

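Run:
```python
from model import *
rows([640,220,250],maxmm=45)
```

```text
shift rows 9 each [ 0.008  -0.0422  0.0349] mm [  54.3 -284.7  235.6]
```

>>> {"method": "play_rows", "body": {
  "steps": [
    [[0.008,-0.0422,0.0349],[0,0,0]],
    [[0.008,-0.0422,0.0349],[0,0,0]],
    [[0.008,-0.0422,0.0349],[0,0,0]],
    [[0.008,-0.0422,0.0349],[0,0,0]],
    [[0.008,-0.0422,0.0349],[0,0,0]],
    [[0.008,-0.0422,0.0349],[0,0,0]],
    [[0.008,-0.0422,0.0349],[0,0,0]],
    [[0.008,-0.0422,0.0349],[0,0,0]],
    [[0.008,-0.0422,0.0349],[0,0,0]],
    [[0,0,0],[0,0,0]],
    [[0,0,0],[0,0,0]]
  ]
}}

```text
time_s: 27.2
eef_pos: [639.1, 221.6, 251.5]
ee_rot: [-0.376, 0.91, -0.162, 0.068]
force: [-0.5, -0.3, -0.8]
grip_width: -0.001
```

Run:
```python
from model import *
im=cams.capture("wrist");cv2.imwrite("pics/w17.png",im[:,:,::-1])
p,Rc,s=tool();print(p,s["force"],s["time_s"]);print(cams.camera_info("wrist"))
im=cams.capture("side");cv2.imwrite("pics/s17.png",cv2.resize(im[50:270,200:420,::-1],None,fx=2.7,fy=2.7,interpolation=cv2.INTER_CUBIC))
```

```text
[639.14220882 220.4786788  251.38358462] [-0.01162644  0.29434144 -0.4395252 ] 27.25
{'fx': 327.1914108006121, 'fy': 327.1914108006121, 'cx': 325.00712333343694, 'cy': 200.6830585464752, 'xyz': array([620.45780474, 171.2436191 , 399.14331566]), 'attitude': array([ 0.95217152,  0.25005502, -0.04534599, -0.16966329])}
```

View pics/w17.png

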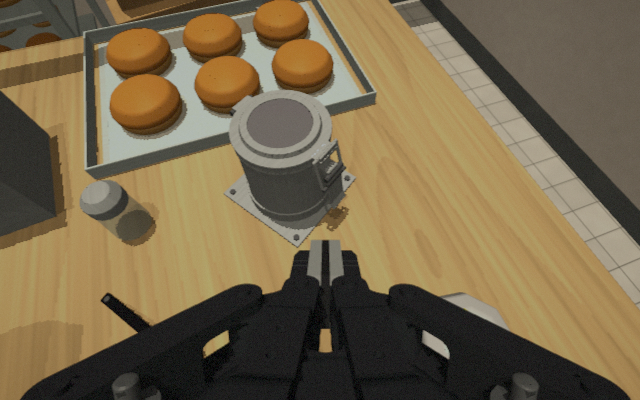

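View pics/s17.png

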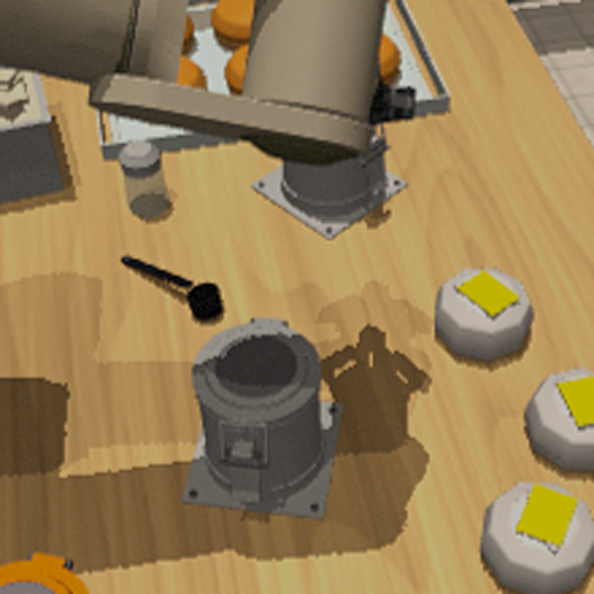

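Run:
```python
import cv2
im=cv2.imread("pics/w17.png");cv2.imwrite("pics/w17c.png",cv2.resize(im[80:250,215:365],None,fx=4,fy=4,interpolation=cv2.INTER_CUBIC)[:680])
im=cv2.imread("pics/w16f.png");cv2.imwrite("pics/w16d.png",cv2.resize(im[155:250,270:380],None,fx=6,fy=6,interpolation=cv2.INTER_CUBIC))
```

```text
(no output)
```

View pics/w17c.png

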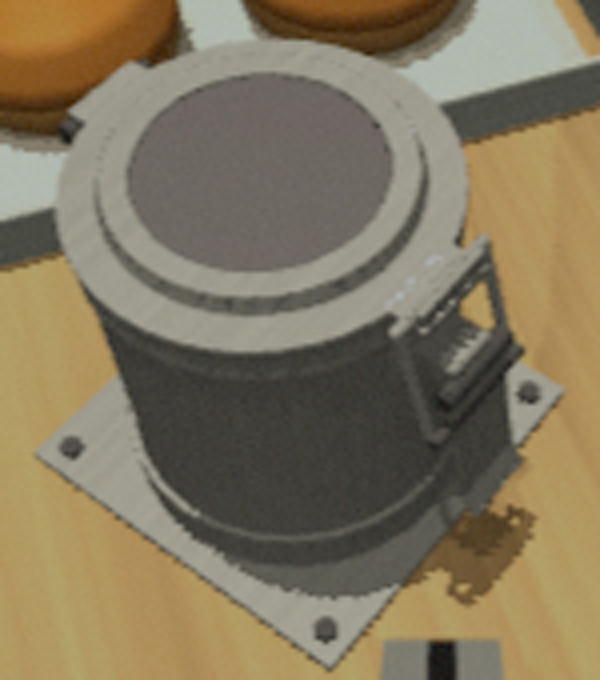

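View pics/w16d.png

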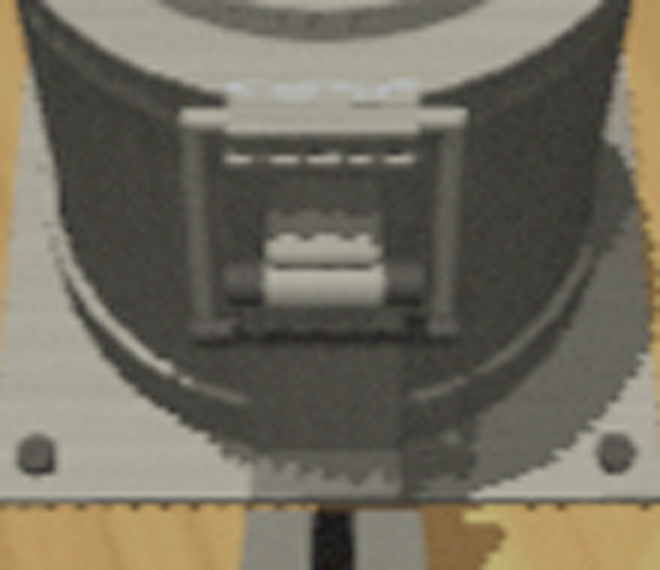

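Run:
```python
from model import *
A={'fx':327.1914,'fy':327.1914,'cx':325.007,'cy':200.683}
cr=dict(A,xyz=np.array([620.458,171.244,399.143]),attitude=np.array([0.95217152,0.25005502,-0.04534599,-0.16966329]))
# target cam at w16 : rebuild from tool pose offset
p17=np.array([639.142,220.479,251.384]);Rc=Rq(ctrl.sense()["ee_rot"])
off=Rc.inv().apply(cr["xyz"]-p17)
p16=np.array([460.985,-106.14,216.285]);ct=dict(cr,xyz=p16+Rc.apply(off))
inv=R.from_euler("z",-C[2])
b=[inv.apply(atz(ct,(270+u/6,155+v/6),4)-[C[0],C[1],0]) for u,v in((37,454),(615,453))]
print("target bolts local",np.round(b,1))
bx=np.mean([x[0] for x in b]);h=(abs(b[0][1])+abs(b[1][1]))/2
# ref: bolts local (bx,+-h) and (-bx,..)
px=np.array([(215+u/4,80+v/4) for u,v in((326,629),(528,392),(72,447))])
def f(v):
    L=T(*v,[[bx,s1*h,4] for s1 in(1,-1)]+[[-bx,h,4]]);return (proj(cr,L)-px).ravel()
for y0 in(0,1.5,3,4.5):
    s=least_squares(f,[664,415,y0],x_scale=[10,10,.1])
    if y0==0 or s.cost<best.cost:best=s
print(best.x,best.cost,f(best.x).round(1))
def feats(a):
    d=np.array([-np.sin(a),0,-np.cos(a)]);P=np.array([-73,0,100.])
    return {"bp+":P+13*d+[0,21,0],"bp-":P+13*d-[0,21,0],"e+":P+50*d+[0,13,0],"e-":P+50*d-[0,13,0],"piv":P,"catch":[-61,0,127.5],"lid":[0,0,132]}
for a in(0,.1,.2):
    F=feats(a)
    print(a,"REF crop",{k:((proj(cr,T(*best.x,v))[0]-[215,80])*4).round().tolist() for k,v in F.items()})
    print(a,"TGT crop",{k:((proj(ct,T(*C,v))[0]-[270,155])*6).round().tolist() for k,v in F.items()})
```

```text
target bolts local [[-59.1  58.9   4. ]
 [-58.5 -56.9   4. ]]
[661.0462256  422.10729218   2.14889568] 0.8322837402002262 [ 0.4  0.3  0.5 -0.  -1.  -0.4]
0 REF crop {'bp+': [429.0, 443.0], 'bp-': [515.0, 344.0], 'e+': [445.0, 487.0], 'e-': [495.0, 429.0], 'piv': [474.0, 366.0], 'catch': [440.0, 283.0], 'lid': [259.0, 166.0]}
0 TGT crop {'bp+': [201.0, 320.0], 'bp-': [463.0, 321.0], 'e+': [258.0, 419.0], 'e-': [405.0, 420.0], 'piv': [332.0, 281.0], 'catch': [333.0, 116.0], 'lid': [334.0, -220.0]}
0.1 REF crop {'bp+': [433.0, 445.0], 'bp-': [519.0, 346.0], 'e+': [459.0, 496.0], 'e-': [508.0, 437.0], 'piv': [474.0, 366.0], 'catch': [440.0, 283.0], 'lid': [259.0, 166.0]}
0.1 TGT crop {'bp+': [200.0, 327.0], 'bp-': [463.0, 328.0], 'e+': [257.0, 445.0], 'e-': [406.0, 445.0], 'piv': [332.0, 281.0], 'catch': [333.0, 116.0], 'lid': [334.0, -220.0]}
0.2 REF crop {'bp+': [436.0, 447.0], 'bp-': [523.0, 348.0], 'e+': [472.0, 503.0], 'e-': [521.0, 444.0], 'piv': [474.0, 366.0], 'catch': [440.0, 283.0], 'lid': [259.0, 166.0]}
0.2 TGT crop {'bp+': [200.0, 334.0], 'bp-': [464.0, 335.0], 'e+': [256.0, 469.0], 'e-': [406.0, 469.0], 'piv': [332.0, 281.0], 'catch': [333.0, 116.0], 'lid': [334.0, -220.0]}
```

Run:
```python
import cv2,numpy as np
im=cv2.imread("pics/w17.png")[130:220,300:360]
im=np.clip(im.astype(float)*1.8,0,255).astype('uint8')
cv2.imwrite("pics/w17d.png",cv2.resize(im,None,fx=6.5,fy=6.5,interpolation=cv2.INTER_CUBIC))
```

```text
(no output)
```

View pics/w17d.png

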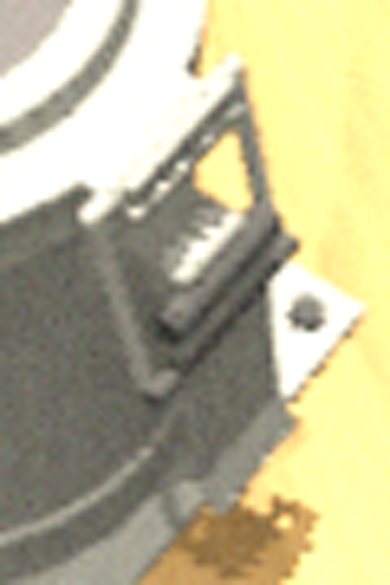

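Run:
```python
from rig import ctrl
print(ctrl.sense()["time_s"],ctrl.finish_job())
```

```text
the job is handed in; nothing more can be done
27.3 None
```

I lifted the scoop out by its handle and laid it in the small sheet pan. I then swung the lid down onto its seal, flipped the bail over the catch, and pushed the clasp lever down until it snapped home. I handed the job in at 27.3 s.

What the last checks showed:
- **Scoop:** the top picture shows it lying inside the pan.
- **Clasp:** the wire sits behind the lip, within about 2 px of where the catch should be. The lever had already snapped away from the fingers, and when I pressed it to check, it stopped solid at about 40 N at the fingertips.
- **Surroundings:** the sandwiches, bottle, shaker, black scoop and orange canister look unmoved. The gripper was clear of everything at hand-in.

**Disagreement:** measured from the images, the lever reads about 0.1 to 0.15 rad instead of exactly 0. The canister that was already shut reads about the same by the same method, and pressing did not change the reading. I took it as a measurement offset and the lever as fully shut.

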